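Spread a snap ring with pliers and hold it at the groove of a pulley's axle stub

TASK

Push the pulley with the upright axle stub across the table until it is fully home in the V-shaped wooden bench stop, so that it cannot run away. Then take the pliers from their stand, spread the snap ring with their tips, and slide it down over the end of the stub until it lies on the bearing, level with the groove. Finish while holding it there: the handles stay squeezed and the ring stays spread clear of the stub, ready to be let snap in once I have checked it; leave the pulley home and do not shift the other things on the table.

Things in the scene. Friction and masses are not known exactly. Their poses are not given: they have to be found in the camera images.
- bench_stop: Fixed V-shaped stop: two light wooden battens (122 x 30 x 20 mm) screwed to the table, 70 degrees between their inner faces, the V open towards its own -x, its point towards +x. Origin: on the table inside the V, where the pulley's axis stands when its flange touches both battens; z up.
- pulley: Loose idler pulley on its flanged axle stub, 0.6 to 0.9 kg, stub upright. From the table up: dark steel flange, diameter 110 mm, 12 mm thick; grey pulley, diameter 90 mm, from 14 to 40 mm; bearing inner race, diameter 42 mm, its top face at 42 mm; above it the stub. Origin: on the axis at the underside; z up along the axis.
- groove (a point): Point on the stub's axis 45 mm above the pulley's underside: where the middle of the ring's thickness comes when it lies on the bearing's inner race. The groove (diameter 28.6 mm) reaches from 42 to 49.5 mm above the underside.
- axle_end (a point): Middle of the stub's upper end, 73 mm above the pulley's underside. The stub has diameter 32 mm from 49.5 to 68 mm, then a chamfer to 24 mm at the end.
- ring: Loose steel snap ring, 40 g, lying flat on the table: open ring 6 mm thick, slack inside diameter 29 mm, outside 40 mm, its ends turned outwards into two square lugs. Origin: centre of the slack ring at its underside; +x points from the centre out through the gap between the lugs (at the start roughly towards the robot); z up.
- ring_gap (a point): Middle between the facing sides of the two lugs, 28 mm from the ring's origin along its +x, 3 mm above its underside. Slack, the faces (22 to 34 mm from the origin, 6 mm high) stand 20 mm apart here, 24 mm at the ring's side and 16 mm at the far end; fully spread they are parallel, 47 mm apart, their middle then 25 mm from the origin.
- ring_mid (a point): Middle of the opening the ring has when spread: 3.7 mm from the ring's origin along its +x, 3 mm above its underside. This point goes on the stub's axis.
- ring_left (a joint): Spread of each arm of the ring, rad, both arms alike: 0 slack (sprung shut, 2 N at each lug), about 0.32 with the pliers fully squeezed (7 N at each lug), when it passes the 32 mm stub with 2 mm to spare all round. Below about 0.17 it cannot pass. The lugs are held on the tips by friction alone.
- pliers: Loose expanding pliers, 0.2 kg, 145 mm long, upright in the stand, tips down: two levers with black grips on a dark bridge (46 x 16 mm, at 52 to 72 mm height). Squeezing the handles drives the tips apart. Origin: middle, at the tips' level; z up along the pliers; y from one lever to the other, the way handles and tips move; x across their flat. Alike from both sides.
- tips (a point): Middle between the tips, 1 mm above the pliers' origin. Tips: two flat blades 8 mm wide (x), 4 mm thick (y), ending 0.7 mm above the origin; slack, 8 mm wide over both at their ends, 11 mm at the shoulders. The shoulders, about 5 mm above the blades' ends and 11 mm wide (x), reach out over the lugs and come to rest on the ring's top.
- handles (a point): Middle between the two handles, 128 mm above the pliers' origin: the height to grip at. The handles' outer sides are flat, 14.5 mm wide (x), with black grips from 84 to 145 mm, and 62 mm apart here when slack, about 21 mm when fully squeezed.
- pliers_left (a joint): Angle of each lever, rad, both alike: 0 slack, 0.315 fully squeezed, a hard stop, tips' outer sides 47 mm apart. Sprung: 7 N on each handle to start, 11 N at the stop, about 18 N with the ring. The tips move out nearly as much as the handles move in; a grip set 2 to 4 mm narrower than the slack handles carries the pliers with the tips still nearly together.
- stand: Fixed wooden block 70 x 100 mm, 52 mm high, with a slot (12.5 mm along its x, 44 mm along its y, floor 8 mm above the table) in which the pliers' nose stands, leaning up to 2 degrees; pliers' y along the block's y, their origin 8 mm above the table. Origin: centre of its underside.
- secateurs: Bystander: hand secateurs lying on the left, 58 x 176 x 19 mm.
- rubber_stamp: Bystander: wooden hand stamp, 30 x 56 x 71 mm, standing near the table's front edge.
- kiwi_05: Bystander: single kiwi fruit, 51 x 71 x 45 mm, lying left near the table's front edge.
Mind the look-alikes: they are no part of the job. Leave any orange look-alike of the pulley alone.

How it is judged:
By the outcome, as a careful person would: the job done as asked, in the order asked, and still so for the second after the job is handed in, while the arm keeps its last pose, push and grip.
It also fails if it takes over 72 s, if anything falls off the work surface, if the arm or the gripper's body presses on something with over 40 N, if the wrist force passes 120 N, or if a joint passes its speed limit or range.

ROBOT

A 6-joint arm with a two-finger parallel gripper is mounted at the origin on a cart in front of the work surface, level with it; the furniture and walls round the work are solid. World frame = base frame: x ahead of the robot, y to its left, z up, the work surface at z = 0. Lengths are in m, angles in rad, forces in N, time in s.
With the tool pointing down it reaches from about 0.275 to 0.875 m from the base axis. Payload 12.5 kg.
Tool frame: the origin (TCP) lies on the centre line of the jaws, within the pads' length; the fingertips stand r.finger_overhang ahead of it and the grasp point (between the pads) lies 3 mm ahead of it (r.finger_overhang is the distance from the TCP to the fingertips, in m); z points along the fingers, y is the direction in which the jaws open and shut (so a half turn about z gives the same grasp; the last joint's range is limited). The gripper opens to 85 mm and grips with 20 to 120 N. Pads are 22 mm wide; open, the fingers measure 114 mm over their backs; the gripper's body (76 mm by 85 mm) begins 54 mm behind the grasp point. The pads swing forward as they close: fully open they stand 13 mm farther back than shut.
Start: joints at [1.171, 0.351, 1.652, -0, 1.139, -0.085], TCP at [0.17, 0.523, 0.253] pointing down, gripper open.
Joint ranges: [-2.75, 2.75], [-0.79, 2.1], [0.01, 2.65], [-1.57, 4.71], [0.07, 3.14], [-2.87, 2.87]. Speed limits (rad/s): [2.22, 2.22, 2.79, 3.14, 3.14, 3.14].

INTERFACE

Orientations are given as a unit quaternion [x, y, z, w].
In Python, from cell import r, optics gives the robot as it stands. The module is installed in compiled form; this text tells all that it offers. Calls block until the motion is done:
- r.move_to(position, orientation): joint-space move of the TCP to a pose.
- r.move_linear(position, rot=None, vel=0.15): straight line of the TCP; rot=None keeps the orientation; vel is the mean speed in m/s.
- r.set_joints(angles): joint-space move.
- r.set_gripper(opening, squeeze=None): opening from 0.0 (shut) to 1.0 (fully open); squeeze is the grip in N (None keeps the last); returns when the fingers have stopped.
- r.sleep(seconds).
- r.inverse_kinematics(position, orientation): joint angles nearest the present ones, or None.
- optics.get_image(name): name is "side" or "top"; returns a dict with "pixels" (384x512x3 uint8, red, green, blue), "depth" (384x512 float32, m along the optical axis (not along the pixel's ray), 0 where there is no reading), "fx", "fy", "cx", "cy" (pixels), "D" ([k1, k2, p1, p2, k3] as OpenCV has them; the pictures are not rectified), "camera_from_world" (4x4, takes a point from world to camera coordinates). Camera axes: x right, y down, z forward; pixel columns grow to the right and rows downward; lengths in m; the calibration is good to about 2 mm. A picture is of the moment at which its call begins.
A pose or a line that the arm cannot do raises r.PlanningError and nothing moves.
- r.hand_in(): hands the job in, once; it reports no verdict.
Readings, each from a call of its own:
- r.current_t(): time.
- r.current_q(): joint angles.
- r.current_qvel(): joint speeds.
- r.current_effort(): joint torques, N m.
- r.current_tool_pos(): TCP position.
- r.current_ee_rot(): TCP orientation.
- r.current_contact_force(): force on the tool from outside, world axes, zero at the start.
- r.current_torque(): the same for the moment, N m.
- r.current_opening(): opening from 0.0 (shut) to 1.0 (fully open).
Only numpy, scipy, OpenCV 4.12 (cv2) and the standard library are available. Lean on these libraries where they do the work, as an engineer would, in place of code of your own. Each camera call takes 0.05 s, during which the arm holds its last target.

## Working session

There is one attempt and no reset: what is moved stays moved. The work goes in short steps, each a Python script; the robot and the scene stay as the last script left them, time stands still between calls to the robot, and variables do not carry over. Pictures are saved under pics/ and viewed, and the job is handed in when it is done.

```bash
ls; mkdir -p pics
cat > h.py <<'E'
import numpy as np, cv2
from cell import r, optics
def shot(name,tag):
    im=optics.get_image(name)
    cv2.imwrite(f'pics/{tag}.png',im['pixels'][:,:,::-1])
    np.savez(f'pics/{tag}.npz',**{k:np.array(v) for k,v in im.items()})
    return im
def K(im): return np.array([[im['fx'],0,im['cx']],[0,im['fy'],im['cy']],[0,0,1.]])
def load(tag): return dict(np.load(f'pics/{tag}.npz'))
def ray(im,u,v):
    p=cv2.undistortPoints(np.array([[[u,v]]],float),K(im),im['D'])[0,0]
    M=im['camera_from_world'];R=M[:3,:3];t=M[:3,3]
    return -R.T@t, R.T@np.array([p[0],p[1],1.])
def atz(im,u,v,z):
    o,d=ray(im,u,v); return o+d*(z-o[2])/d[2]
def atd(im,u,v):
    o,d=ray(im,u,v); return o+d*float(im['depth'][int(round(v)),int(round(u))])
def cloud(im):
    h,w=im['depth'].shape
    g=np.stack(np.meshgrid(np.arange(w),np.arange(h)),-1).reshape(-1,1,2).astype(float)
    p=cv2.undistortPoints(g,K(im),im['D'])[:,0]
    z=im['depth'].reshape(-1,1)
    P=np.hstack([p*z,z]);M=im['camera_from_world']
    W=(P-M[:3,3])@M[:3,:3]
    W[z[:,0]<=0]=np.nan
    return W.reshape(h,w,3)
def proj(im,P):
    M=im['camera_from_world'];rv=cv2.Rodrigues(M[:3,:3])[0]
    return cv2.projectPoints(np.array(P,float).reshape(-1,1,3),rv,M[:3,3],K(im),im['D'])[0][:,0]
def crop(tag,u0,v0,u1,v1,s,out):
    i=cv2.imread(f'pics/{tag}.png')[v0:v1,u0:u1]
    cv2.imwrite(f'pics/{out}.png',cv2.resize(i,None,fx=s,fy=s,interpolation=cv2.INTER_CUBIC))
E
python3 - <<'E'
from h import *
for n in('top','side'):
    im=shot(n,n+'0'); M=im['camera_from_world']; print(n,-M[:3,:3].T@M[:3,3],M[2,:3],im['fx'],im['D'])
print(r.current_t(),r.finger_overhang,r.current_tool_pos(),r.current_ee_rot(),r.current_opening(),r.current_contact_force())
E
```

```text
pics
top [0.36097723 0.2872709  1.69360663] [ 0.12035579 -0.00537907 -0.99271625] 478.04856775369115 [-0.15803338  0.          0.          0.          0.        ]
side [-0.04910696  1.35973657  0.62506704] [ 0.46317752 -0.79514282 -0.39142622] 444.9804537746233 [-0.026379  0.        0.        0.        0.      ]
0.1 0.022 [0.17014967 0.52272912 0.25280789] [ 1.56739278e-01  9.87639877e-01 -5.04869986e-04 -1.28684493e-04] 1.0002366507348073 [ 0.0239036  -0.78509893  0.5720378 ]
```

View pics/top0.png

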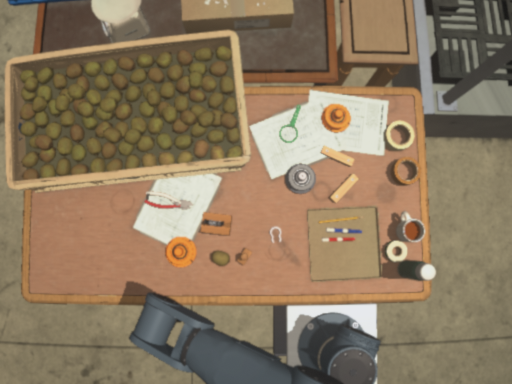

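View pics/side0.png

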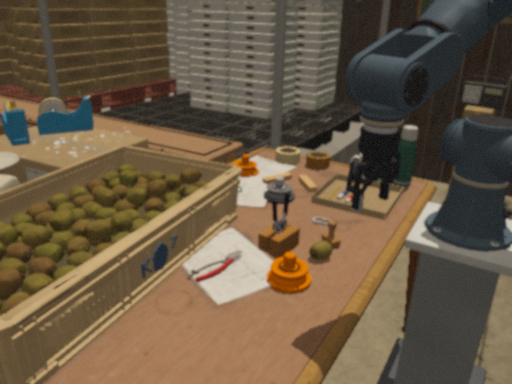

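Run:
```python
from h import *
crop('top0',265,130,385,220,6,'c1')
crop('top0',190,200,320,290,6,'c2')
crop('side0',230,150,350,270,5,'c3')
```

```text
(no output)
```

View pics/c1.png

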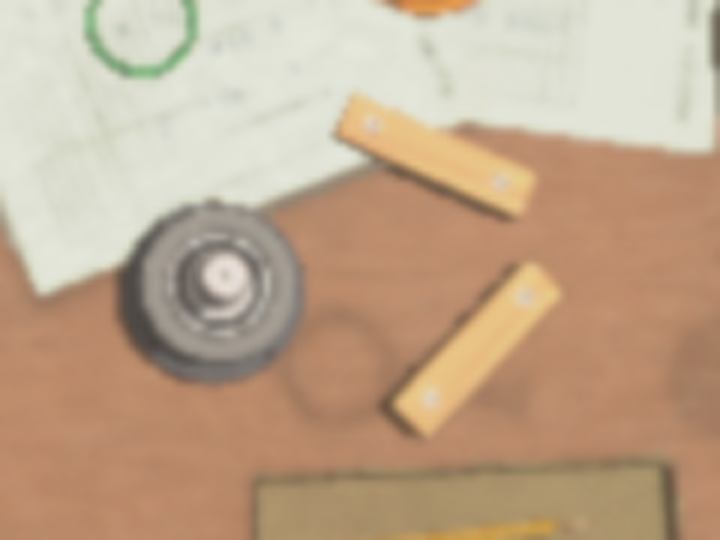

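View pics/c2.png

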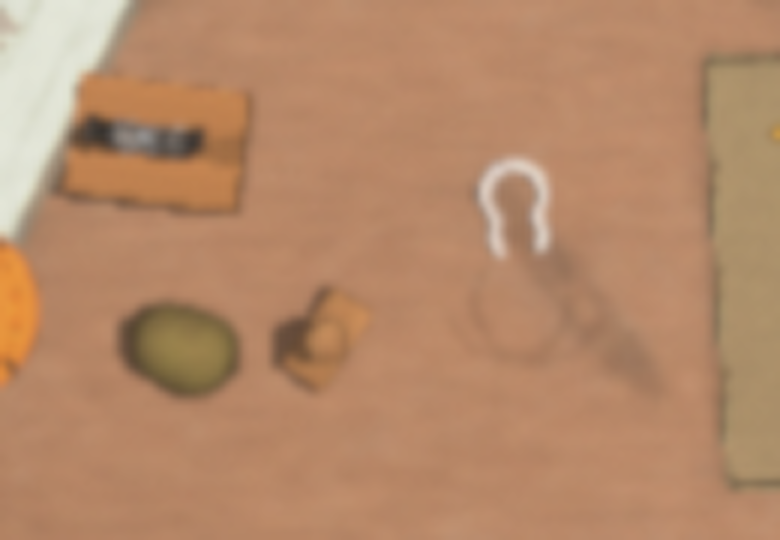

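View pics/c3.png

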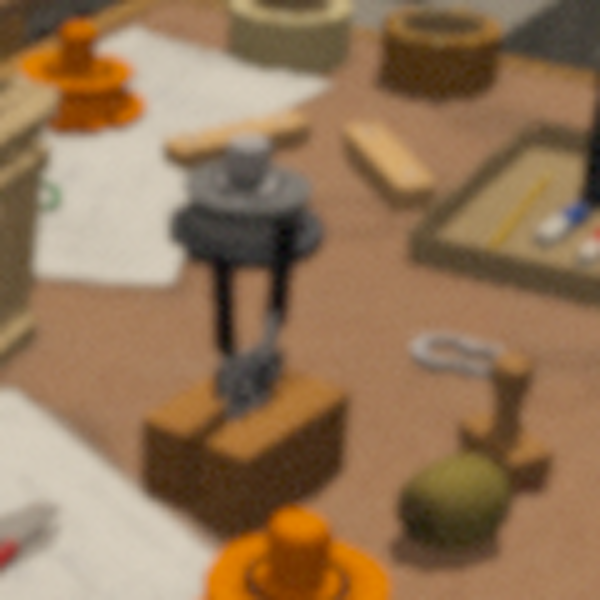

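Run:
```python
from h import *
im=load('top0');C=cloud(im);px=im['pixels'].astype(int)
print('noise table',np.nanstd(C[205:215,290:310,2]),np.nanmean(C[205:215,290:310,2]))
hsv=cv2.cvtColor(im['pixels'],cv2.COLOR_RGB2HSV)
print('batten hsv',hsv[156,337],hsv[187,344],'table',hsv[200,330],'paper',hsv[150,300])
reg=np.zeros((384,512),bool);reg[140:206,315:365]=1
m=(reg&(hsv[:,:,2]>190)&(hsv[:,:,1]>85)).astype(np.uint8)
n,l,s,c=cv2.connectedComponentsWithStats(m)
for i in range(1,n):
    if s[i,4]<50: continue
    v,u=np.nonzero(l==i)
    P=np.array([atz(im,a,b,.02)[:2] for a,b in zip(u,v)])
    rect=cv2.minAreaRect((P*1000).astype(np.float32))
    ev,E=np.linalg.eigh(np.cov(P.T)); ax=E[:,1]
    print(s[i],P.mean(0),ax,np.degrees(np.arctan2(ax[1],ax[0])),np.sqrt(ev*12),rect, 'z',np.nanmean(C[v,u,2]))
# pulley height map
print(np.round(C[168:192:2,286:316:3,2]*1000).astype(int))
print('stand/pliers z');print(np.round(C[210:240:2,198:236:3,2]*1000).astype(int))
```

```text
noise table 0.006524507622828707 9.871165959286043e-05
batten hsv [ 17 112 232] [ 18 109 233] table [ 12 107 138] paper [ 35  13 227]
[322 146  34  26 313] [ 0.66970633 -0.04021238] [0.53922387 0.84216247] 57.36918027753347 [0.05091131 0.12596471] ((662.8858642578125, -30.692832946777344), (134.07212829589844, 63.884403228759766), 69.55349731445312) z 0.013511210732711665
[331 173  30  30 285] [ 0.56579887 -0.05372445] [-0.70156024  0.71261015] 134.55231707371115 [0.03263713 0.12174726] ((563.975830078125, -56.130863189697266), (37.7765998840332, 123.4499740600586), 43.77958297729492) z 0.017256316692755867
[[                   3                    7                   44
                    39                   42                   42
                    47                   41                    8
                    -4]
 [                  -4                    8                   42
                    44                   39                   43
                    42                   44                   40
                    -2]
 [                  17                   22    
[... 2345 characters left out ...]
  50  50  55  53  54  56  48  -5]
 [  2  -4  51  47  50  44  50  55  45  54  55  30  -6]
 [  1   4 149 116  50  55  53  48  47  58  48   8   4]
 [  6  50 155 119  89  63  70  68 151  48  50  -8  -2]
 [  7  47  49  97  69  67  73  91 149  52  45  -1  -1]
 [  3  52  47  53  46  53  53  73  52  61  51   4  -7]
 [ -4  54  45  46  48  54  49  54  48  51  52   6   0]
 [  4  60  54  51  53  44  52  47  48  51  51  -2  -3]
 [  0  35  58  49  50  50  49  50  47  40  48  -5   2]
 [ -5  -4  -6  -2   0   2  11  51  48  58  49  -3   0]
 [ -1  -5  -3  -9   5  -3  -4   0   5  -1  -1  -3   0]
 [  0   1  -1   3   2   8  -4  -4   0   0  -2   2   2]]<stdin>:17: RuntimeWarning: invalid value encountered in cast
```

```bash
cat > fit.py <<'E'
from h import *
from scipy.optimize import least_squares, minimize
def render(im,polys,box,ss=8):
    u0,v0,u1,v1=box
    M=np.zeros(((v1-v0)*ss,(u1-u0)*ss),np.uint8)
    for P in polys:
        q=proj(im,P); q=((q-[u0,v0]+.5)*ss-.5)
        cv2.fillPoly(M,[np.round(q*16).astype(np.int32)],255,shift=4)
    A=cv2.resize(M,(u1-u0,v1-v0),interpolation=cv2.INTER_AREA).astype(float)/255
    return cv2.GaussianBlur(A,(0,0),.6)
def fitmask(im,soft,box,model,p0,step):
    u0,v0,u1,v1=box; S=soft[v0:v1,u0:u1]
    f=lambda p: ((render(im,model(p),box)-S)**2).sum()
    sim=np.vstack([p0]+[np.array(p0)+np.eye(len(p0))[i]*step[i] for i in range(len(p0))])
    res=minimize(f,p0,method='Nelder-Mead',options=dict(initial_simplex=sim,maxiter=600,xatol=1e-5,fatol=1e-3))
    return res.x,res.fun,S.sum()
def V(p):
    x,y,a,s=p; out=[]
    R=np.array([[np.cos(a),-np.sin(a)],[np.sin(a),np.cos(a)]])
    for sg in(1,-1):
        t=np.array([np.cos(np.radians(35)),-sg*np.sin(np.radians(35))]) # toward apex
        n=np.array([np.sin(np.radians(35)),sg*np.cos(np.radians(35))])
        c=n*.070+t*s
        cs=[c+t*i*.061+n*j*.015 for i,j in((1,1),(1,-1),(-1,-1),(-1,1))]
        out.append([[*(R@k+[x,y]),.02] for k in cs])
    return out
E
cat > run1.py <<'E'
from fit import *
im=load('top0');px=im['pixels'].astype(float)
r_,g,b=px[...,0],px[...,1],px[...,2]
sat=(r_-b)
# woodness: brightness*sat; table r-b ~58, wood ~102, paper low
print(px[156,337],px[187,344],px[200,330],px[150,300])
w=np.clip((sat-68)/(100-68),0,1)*np.clip((px.mean(2)-130)/(40),0,1)
x,f,s=fitmask(im,w,(312,140,366,208),V,[.615,.0,np.radians(-80.45),.01],[.01,.01,.05,.01])
print('V',x,np.degrees(x[2]),f,s)
# pulley ring silhouettes: stub top
u0,v0,u1,v1=280,155,322,205
C=cloud(im)
i=cv2.resize(im['pixels'][155:205,275:325,::-1],None,fx=12,fy=12,interpolation=cv2.INTER_CUBIC);
cv2.imwrite('pics/c4.png',i)
A=im['pixels'][210:250,260:292,::-1]
cv2.imwrite('pics/c5.png',cv2.resize(A,None,fx=14,fy=14,interpolation=cv2.INTER_CUBIC))
A=im['pixels'][208:240,196:236,::-1]
cv2.imwrite('pics/c6.png',cv2.resize(A,None,fx=16,fy=16,interpolation=cv2.INTER_CUBIC))
E
python3 run1.py
```

```text
[232. 188. 130.] [233. 194. 133.] [138. 104.  80.] [225. 227. 215.]
V [ 0.61618961 -0.00469959 -1.38201725 -0.00290721] -79.18375536505799 92.46216572197608 637.25546875
```

```bash
python3 -c "
import cv2,numpy as np
a=cv2.imread('pics/c4.png');b=cv2.imread('pics/c5.png');c=cv2.imread('pics/c6.png')
print(a.shape,b.shape,c.shape)"
```

```text
(600, 600, 3) (560, 448, 3) (512, 640, 3)
```

View pics/c4.png

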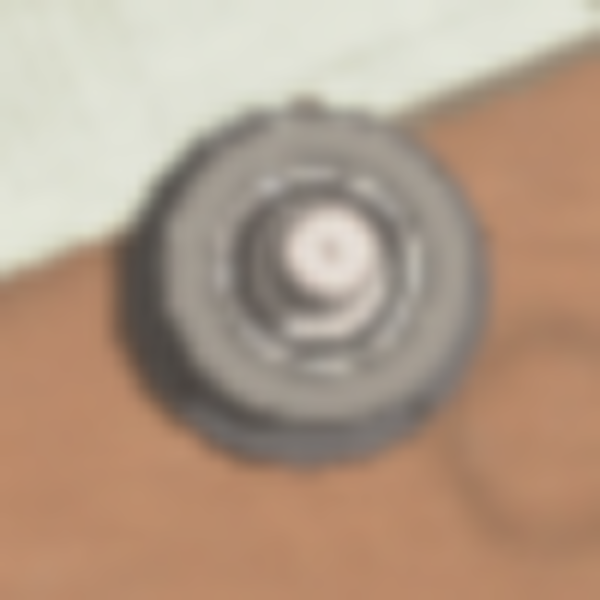

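View pics/c5.png

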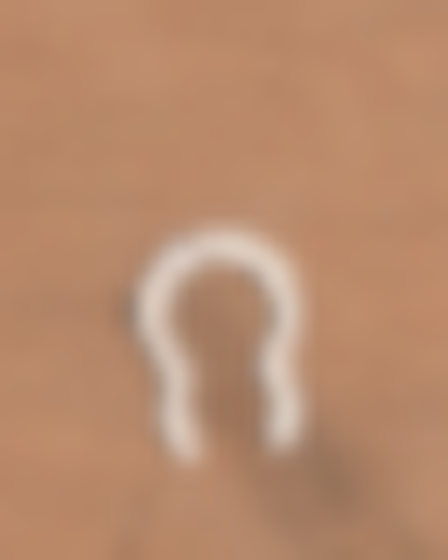

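View pics/c6.png

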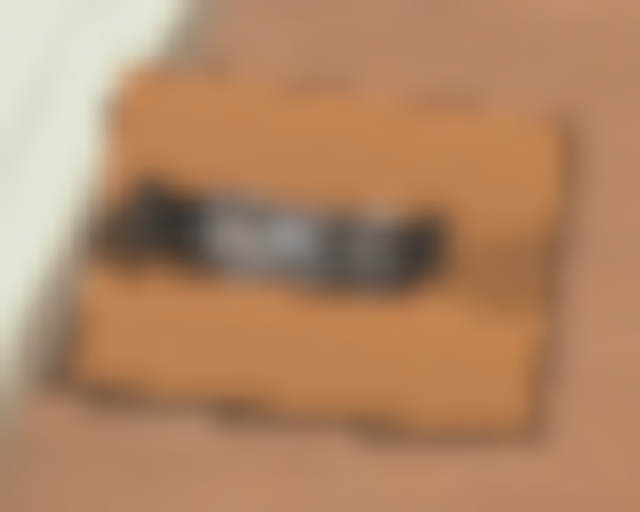

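```bash
cat > run2.py <<'E'
from fit import *
im=load('top0');px=im['pixels'].astype(float)
print('stubtop',atz(im,301.9,175.4,.073),'disc',atz(im,301.2,176.6,.04))
p=[0.61618961,-0.00469959,-1.38201725,-0.00290721]
w=np.clip((px[...,0]-px[...,2]-68)/(100-68),0,1)*np.clip((px.mean(2)-130)/(40),0,1)
s=8;u0,v0,u1,v1=312,140,366,208
def ov(px,polys,name):
    big=cv2.resize(px[v0:v1,u0:u1],None,fx=s,fy=s,interpolation=cv2.INTER_CUBIC)
    for P in polys:
        q=((proj(im,P)-[u0,v0]+.5)*s-.5)
        cv2.polylines(big,[np.round(q).astype(np.int32)],True,(0,0,255),1)
    cv2.imwrite(name,big)
ov(im['pixels'][...,::-1],V(p),'pics/ov1.png')
# stand fit
def S(p):
    x,y,a=p;R=np.array([[np.cos(a),-np.sin(a)],[np.sin(a),np.cos(a)]])
    return [[[*(R@np.array([i*.035,j*.05])+[x,y]),.052] for i,j in((1,1),(1,-1),(-1,-1),(-1,1))]]
hsv=cv2.cvtColor(im['pixels'],cv2.COLOR_RGB2HSV).astype(float)
ws=np.clip((px[...,0]-px[...,2]-75)/30,0,1)
ws[218:228,203:225]=1
c=atz(im,216,224,.052)
x,f,t=fitmask(im,ws,(194,204,240,244),S,[c[0],c[1],-.05],[.01,.01,.05]);print('stand',x,f,t,c)
u0,v0,u1,v1=194,204,240,244;s=14
ov(im['pixels'][...,::-1],S(x),'pics/ov2.png')
# ring fit: outer disc minus inner plus lugs
def ringpoly(x,y,a,z=.006):
    R=np.array([[np.cos(a),-np.sin(a)],[np.sin(a),np.cos(a)]])
    # outline: arcs from 35deg.. around; lugs approx
    def arm(sg):
        th=np.linspace(np.pi,np.radians(48),20)
        o=[(0.020*np.cos(t),sg*.020*np.sin(t)) for t in th]
        i=[(0.0145*np.cos(t),sg*.0145*np.sin(t)) for t in th]
        lug_o=[(.022,sg*(.012+.006)),(.034,sg*(.008+.006))]
        lug_i=[(.022,sg*.012),(.034,sg*.008)]
        return [[*(R@np.array(k)+[x,y]),z] for k in o+lug_o+lug_i[::-1]+i[::-1]]
    return [arm(1),arm(-1)]
wr=np.clip((px[...,2]-105)/(200-105),0,1)
c=atz(im,275.7,232,.006)
x,f,t=fitmask(im,wr,(262,218,292,250),lambda p:ringpoly(*p),[c[0],c[1],np.radians(180)],[.005,.005,.1]);print('ring',x,np.degrees(x[2]),f,t)
u0,v0,u1,v1=262,218,292,250;s=16
ov(im['pixels'][...,::-1],ringpoly(*x),'pics/ov3.png')
E
python3 run2.py
```

```text
stubtop [0.60110889 0.10579329 0.073     ] disc [0.60176377 0.10464771 0.04      ]
stand [ 0.44123711  0.40218462 -0.05818982] 49.71714041658481 652.6333333333334 [0.43753472 0.40184315 0.052     ]
ring [0.41049291 0.19630412 3.24185058] 185.7443562239168 1.7391579461359175 74.91578947368421
```

View pics/ov1.png

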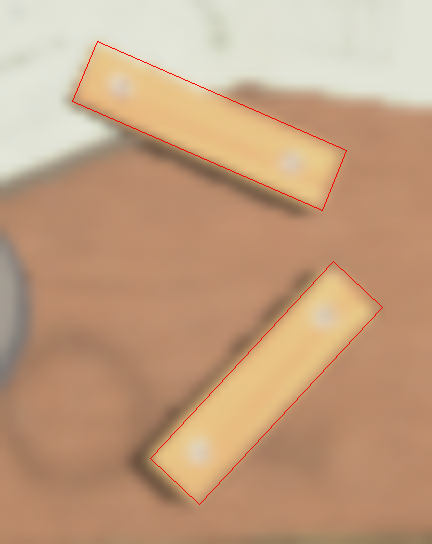

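View pics/ov2.png

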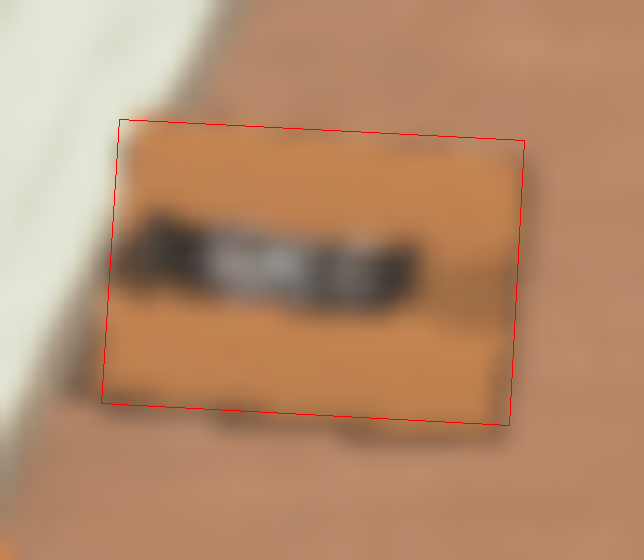

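View pics/ov3.png

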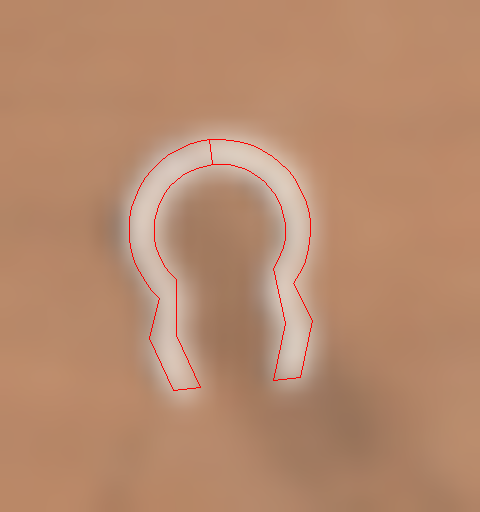

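```bash
cat > run3.py <<'E'
from fit import *
im=load('top0');px=im['pixels'].astype(float)
hsv=cv2.cvtColor(im['pixels'],cv2.COLOR_RGB2HSV)
print(hsv[216,215],hsv[232,215],hsv[235,225],hsv[212,225],hsv[225,232], px[216,215],px[225,238])
d=px[...,0]-px[...,2]
print(d[212:238:2,198:236:3].astype(int))
C=cloud(im)
m=(C[...,2]>.1)
v,u=np.nonzero(m[205:245,190:240]);
for a,b in zip(u+190,v+205): print(a,b,np.round(C[b,a]*1000).astype(int),end='; ')
E
python3 run3.py; python3 -c "
from h import *
crop('side0',255,170,305,260,8,'c7')"
```

```text
[ 13 147 193] [ 13 147 184] [ 12 120 151] [ 12 111 181] [ 12 112 180] [193. 131.  82.] [186. 138. 107.]
[[ 14  12  72  74  86  84  78  82  79  79  79  78  80]
 [ 14  17 106 111 112 109 109 106  93  87  87  80  80]
 [ 11  20 108 110 110 112 112 112 113 113 112  82  79]
 [ 12  30  96 103 106 110 110 111 111 111 113  82  80]
 [ 12  36  42  40  39  69  85  87  97 109 110  82  80]
 [ 13  36  21  11  16   8  17  22  28  99 101  73  79]
 [ 23  58  60  48  24  18  12  13  26  89  90  72  79]
 [ 31  86 107 106 100  98  74  63  88  97  93  76  83]
 [ 39  89 111 111 111 111 113 113 113 112 109  76  80]
 [ 40  93 108 110 110 111 111 111 112 112 109  76  81]
 [ 55  61  75  91  93 103 107 107 110 110 105  80  81]
 [ 74  75  70  71  60  68  71  73  92  93  91  80  81]
 [ 72  75  76  77  78  79  79  76  77  76  78  81  81]]
204 219 [449 434 149]; 205 219 [450 431 146]; 204 220 [446 434 149]; 205 220 [446 431 149]; 206 220 [447 429 136]; 207 220 [448 427 116]; 208 220 [448 425 107]; 204 221 [443 434 147]; 205 221 [443 431 147]; 206 221 [444 429 129]; 207 221 [444 427 118]; 208 221 [445 425 107]; 222 221 [443 376 145]; 203 222 [440 437 149]; 204 222 [439 433 155]; 205 222 [440 431 147]; 206 222 [440 429 137]; 207 222 [441 427 119]; 208 222 [442 425 101]; 209 222 [442 422 102]; 221 222 [441 381 119]; 222 222 [439 376 151]; 223 222 [439 373 147]; 204 223 [437 435 141]; 205 223 [437 431 145]; 206 223 [437 429 130]; 207 223 [438 427 115]; 221 223 [437 380 133]; 222 223 [436 376 146]; 223 223 [436 372 149]; 221 224 [433 380 137]; 222 224 [433 376 149]; 223 224 [433 373 142]; 221 225 [431 380 130]; 222 225 [430 376 143];
```

View pics/c7.png

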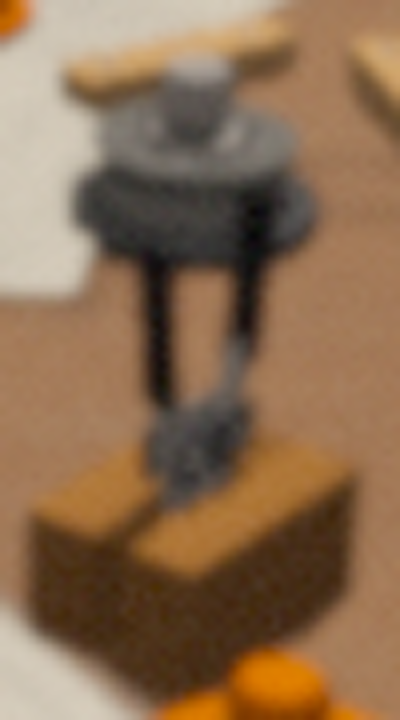

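```bash
cat > run4.py <<'E'
from fit import *
im=load('top0');px=im['pixels'].astype(float)
d=px[...,0]-px[...,2]
ws=np.clip((d-78)/30,0,1); ws[219:226,202:225]=np.maximum(ws[219:226,202:225],1)
def S(p):
    x,y,a=p;R=np.array([[np.cos(a),-np.sin(a)],[np.sin(a),np.cos(a)]])
    return [[[*(R@np.array([i*.035,j*.05])+[x,y]),.052] for i,j in((1,1),(1,-1),(-1,-1),(-1,1))]]
x,f,t=fitmask(im,ws,(200,208,234,240),S,[.441,.402,-.1],[.005,.005,.05]);print('stand',x,np.degrees(x[2]),f,t)
u0,v0,u1,v1=194,204,240,244;s=14
big=cv2.resize(im['pixels'][v0:v1,u0:u1,::-1],None,fx=s,fy=s,interpolation=cv2.INTER_CUBIC)
for P in S(x):
    cv2.polylines(big,[np.round((proj(im,P)-[u0,v0]+.5)*s-.5).astype(np.int32)],True,(0,0,255),1)
cv2.imwrite('pics/ov4.png',big)
E
python3 run4.py
```

```text
stand [ 0.441657    0.4022422  -0.11303509] -6.476433739697037 40.93945101015079 527.1999999999999
```

View pics/ov4.png

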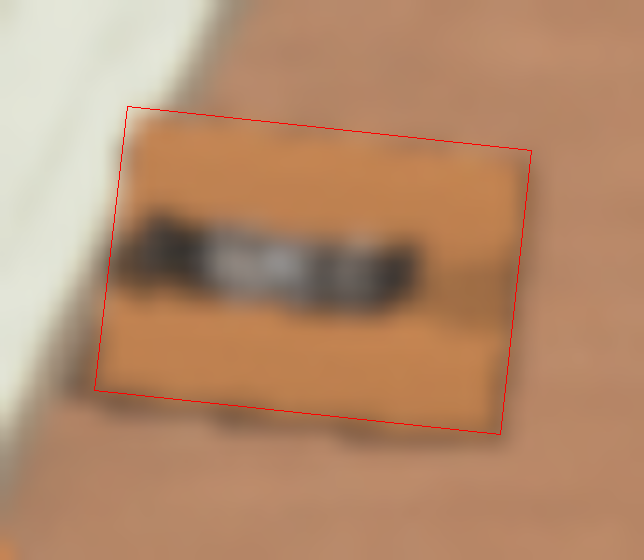

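```bash
cat >> h.py <<'E'
from scipy.spatial.transform import Rotation as Ro
def down(a):
    """tool pointing down, tool y axis along world angle a (rad) mod pi -> two quats"""
    out=[]
    for k in(0,np.pi):
        y=np.array([np.cos(a+k),np.sin(a+k),0]);z=np.array([0,0,-1.]);x=np.cross(y,z)
        out.append(Ro.from_matrix(np.stack([x,y,z],1)).as_quat())
    return out
def pick(pos,a):
    q0=np.array(r.current_q());best=None
    for q in down(a):
        s=r.inverse_kinematics(pos,q)
        if s is None: continue
        c=np.abs(np.array(s)-q0).max()
        if best is None or c<best[0]: best=(c,q,s)
    return best
def st(): print('t %.2f'%r.current_t(),'p',np.round(r.current_tool_pos(),4),'F',np.round(r.current_contact_force(),2),'op %.3f'%r.current_opening())
E
python3 - <<'E'
from h import *
im=load('top0');C=cloud(im)
m=np.nanmedian
for v in (120,140,150,155,160): print(v,[tuple(np.round(C[v,u]*100).tolist()) for u in (235,240,245,248,252)])
P0=np.array([.6015,.105]);V0=np.array([.6162,-.0047]);d=(V0-P0)/np.linalg.norm(V0-P0)
a=np.arctan2(d[1],d[0])+np.pi/2
s=P0-d*.082
b=pick([*s,.2],a); print(s,d,b)
e=V0-d*.05; print(pick([*e,.042],a))
E
```

```text
120 [(78.0, 33.0, 14.0), (77.0, 32.0, 16.0), (78.0, 30.0, 15.0), (82.0, 29.0, 0.0), (82.0, 28.0, -1.0)]
140 [(72.0, 33.0, 9.0), (73.0, 32.0, 6.0), (71.0, 30.0, 16.0), (71.0, 29.0, 16.0), (74.0, 28.0, -0.0)]
150 [(68.0, 33.0, 11.0), (69.0, 32.0, 10.0), (67.0, 30.0, 16.0), (68.0, 29.0, 15.0), (70.0, 28.0, 0.0)]
155 [(67.0, 33.0, 10.0), (67.0, 32.0, 9.0), (66.0, 30.0, 15.0), (66.0, 29.0, 16.0), (69.0, 28.0, -0.0)]
160 [(64.0, 33.0, 16.0), (64.0, 32.0, 16.0), (64.0, 30.0, 15.0), (64.0, 29.0, 16.0), (67.0, 28.0, -0.0)]
[0.5906092  0.18627355] [ 0.13281469 -0.99114089] (np.float64(0.9410567603937716), array([0.65847753, 0.75260039, 0.        , 0.        ]), array([ 2.30360592e-01,  5.30632545e-01,  1.51428193e+00, -4.44089210e-16,
        1.09667818e+00,  9.71523043e-02]))
(np.float64(1.1741129404388362), array([0.65847753, 0.75260039, 0.        , 0.        ]), array([-2.69558789e-03,  7.32624785e-01,  1.61548440e+00, -4.44089210e-16,
        7.93483464e-01, -1.35903876e-01]))
```

```bash
cat > push.py <<'E'
from h import *
P0=np.array([.6015,.105]);V0=np.array([.6162,-.0047]);d=(V0-P0)/np.linalg.norm(V0-P0)
a=np.arctan2(d[1],d[0])+np.pi/2
s=P0-d*.082
r.set_gripper(.59,40); st()
b=pick([*s,.22],a); r.move_to([*s,.22],b[1]); st()
r.move_linear([*s,.044],vel=.2); st()
e=V0-d*.062
r.move_linear([*e,.044],vel=.08); st()
im=shot('top','top1'); im=shot('side','side1')
E
python3 push.py; python3 -c "
from h import *
crop('top1',255,120,385,220,6,'c8')"
```

```text
t 0.54 p [0.1703 0.5229 0.2533] F [0.41 0.11 0.02] op 0.593
t 2.49 p [0.5903 0.1872 0.2201] F [ 0.11 -0.06 -0.53] op 0.588
t 3.52 p [0.5913 0.1866 0.0452] F [ 0.5  -1.14  0.91] op 0.589
t 5.31 p [0.608  0.0568 0.044 ] F [ 0.35  1.44 -0.06] op 0.587
```

View pics/c8.png

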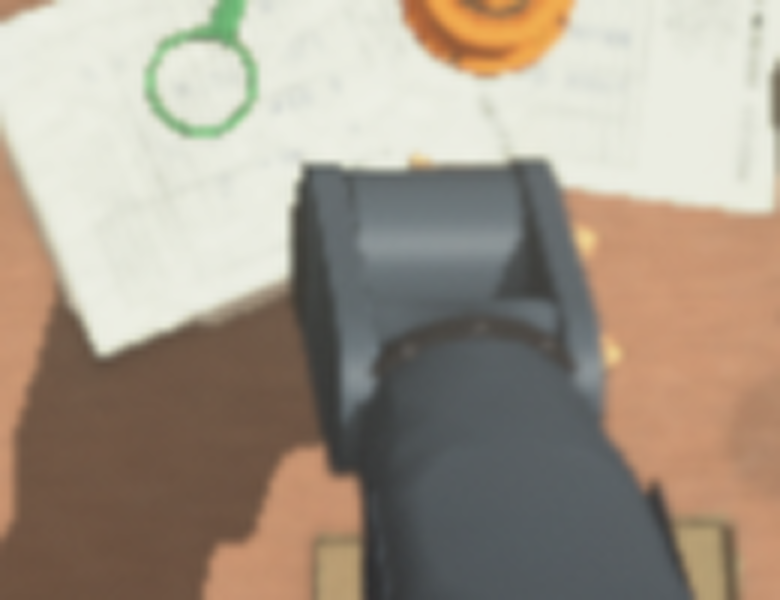

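```bash
cat > push2.py <<'E'
from h import *
V0=np.array([.6162,-.0047]);d=np.array([.13281469,-.99114089])
for off in np.arange(.060,.030,-.001):
    e=V0-d*off
    r.move_linear([*e,.044],vel=.03)
    F=np.array(r.current_contact_force()); print('%.3f'%off,np.round(r.current_tool_pos()[:2],4),np.round(F,1),'%.1f'%(-F[:2]@d))
    if -F[:2]@d>14: break
st(); shot('side','side2'); crop('side2',200,130,360,250,5,'c9')
E
python3 push2.py
```

```text
0.060 [0.6082 0.0548] [-1.   2.7  0.6] 2.8
0.059 [0.6084 0.0538] [-1.3  3.   0. ] 3.2
0.058 [0.6085 0.0527] [-0.8  3.  -0.3] 3.1
0.057 [0.6086 0.0517] [-0.6  3.2 -0.9] 3.2
0.056 [0.6088 0.0507] [-0.   2.3 -1.3] 2.3
0.055 [0.6089 0.0497] [-1.   3.1  0.1] 3.2
0.054 [0.609  0.0487] [-0.6  3.3 -1.1] 3.4
0.053 [0.6089 0.048 ] [-1.8  6.7 -0.1] 6.9
0.052 [0.6087 0.0474] [-2.9  7.5  1.9] 7.9
0.051 [0.6086 0.0468] [-4.  11.4  2. ] 11.8
0.050 [0.6084 0.0463] [-5.6 13.5  3.7] 14.2
t 8.16 p [0.6084 0.0463 0.0438] F [-5.62 13.54  3.73] op 0.589
```

View pics/c9.png

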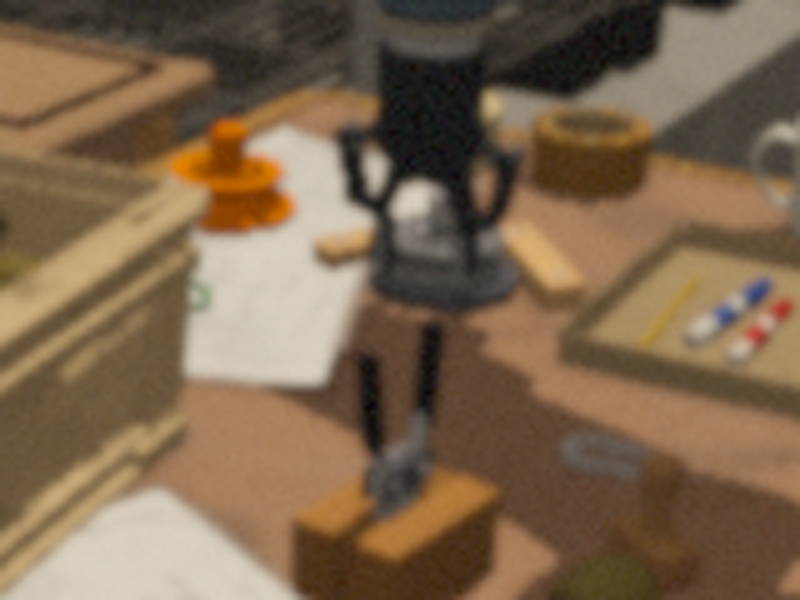

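```bash
cat > push3.py <<'E'
from h import *
V0=np.array([.6162,-.0047]);d=np.array([.13281469,-.99114089])
for off in np.arange(.049,.043,-.001):
    e=V0-d*off
    r.move_linear([*e,.044],vel=.03)
    F=np.array(r.current_contact_force()); print('%.3f'%off,np.round(r.current_tool_pos()[:2],4),np.round(F,1),'%.1f'%(-F[:2]@d))
    if -F[:2]@d>24: break
e=V0-d*.10
r.move_linear([*e,.044],vel=.12); r.move_linear([*e,.26],vel=.3); st()
# go over pliers
c=np.array([.440,.404]); a=np.radians(83.5)
r.set_gripper(1.0)
b=pick([*c,.26],a); r.move_to([*c,.26],b[1]); st()
shot('top','top3');shot('side','side3'); crop('top3',255,120,385,220,6,'c10')
E
python3 push3.py
```

```text
0.049 [0.6082 0.0458] [-8.2 18.5  5.3] 19.5
0.048 [0.608  0.0453] [-9.7 21.3  6. ] 22.4
0.047 [0.6078 0.0449] [-11.   24.    7.9] 25.3
t 10.42 p [0.6023 0.0939 0.2583] F [-0.44  0.13 -1.13] op 0.589
t 12.18 p [0.4407 0.4033 0.26  ] F [ 0.64 -0.02  0.04] op 0.999
```

View pics/c10.png

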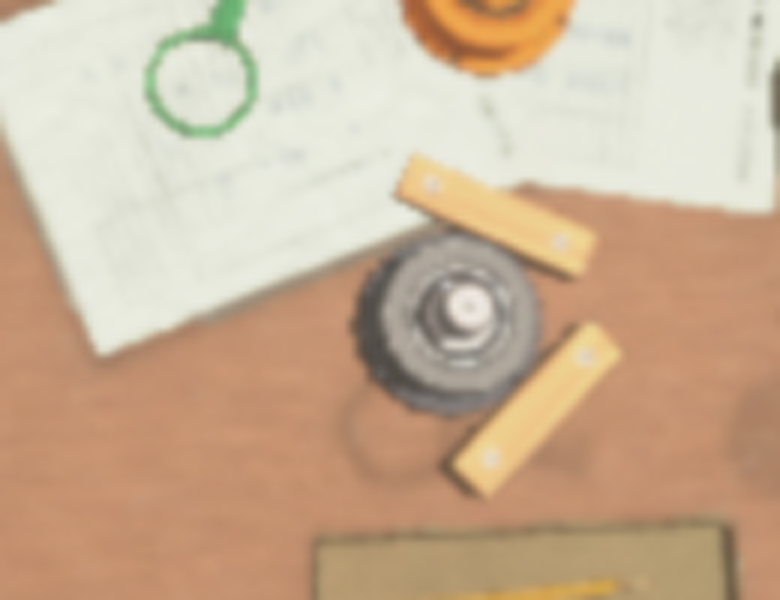

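View pics/side3.png

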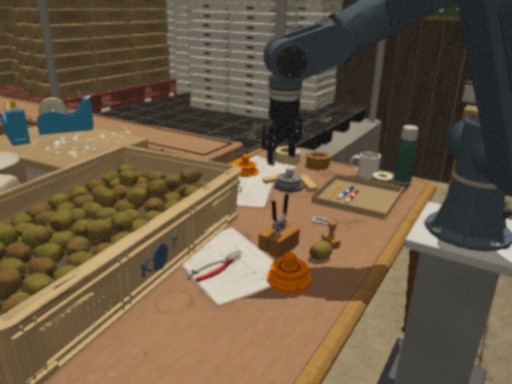

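Run:
```python
from fit import *
im=load('top3')
crop('top3',307,148,357,198,12,'c11')
V0=[.6162,-.0047]
big=cv2.imread('pics/c11.png')
def circ(c,z,R,col):
    t=np.linspace(0,2*np.pi,60)
    q=proj(im,[[c[0]+R*np.cos(k),c[1]+R*np.sin(k),z] for k in t])
    q=(q-[307,148]+.5)*12-.5
    cv2.polylines(big,[np.round(q).astype(np.int32)],True,col,1)
for z,R in((.073,.012),(.04,.045),(.042,.021),(.0,.055)): circ(V0,z,R,(0,0,255))
print(atz(im,332.4,170.75,.073))
cv2.imwrite('pics/ov5.png',big)
```

```text
[ 6.16759806e-01 -2.90908496e-04  7.30000000e-02]
```

View pics/ov5.png

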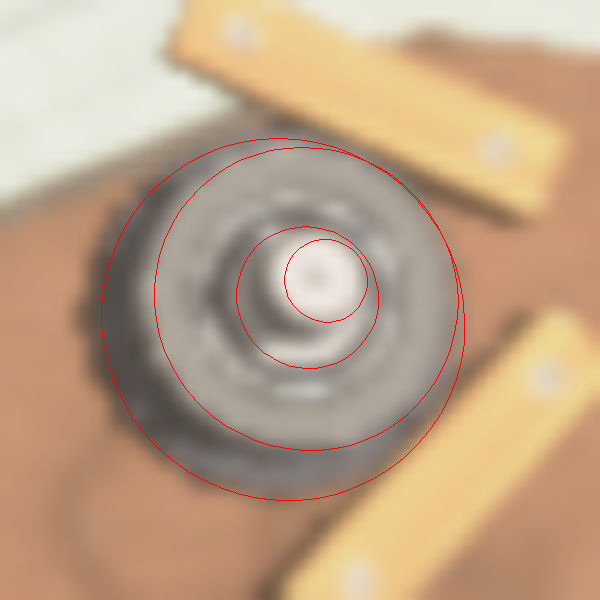

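Run:
```python
from fit import *
im=load('top3')
for (u0,v0,u1,v1,n) in((325,165,355,200,'a'),(315,148,350,175,'b')):
    A=im['pixels'][v0:v1,u0:u1,::-1]
    B=cv2.resize(A,None,fx=18,fy=18,interpolation=cv2.INTER_NEAREST)
    B=np.clip(B.astype(float)*1.5,0,255).astype(np.uint8)
    cv2.imwrite(f'pics/z{n}.png',B)
```

```text
(no output)
```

View pics/za.png

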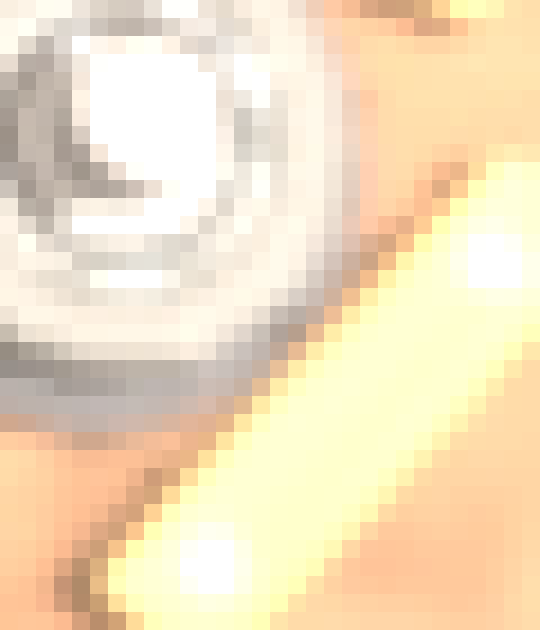

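View pics/zb.png

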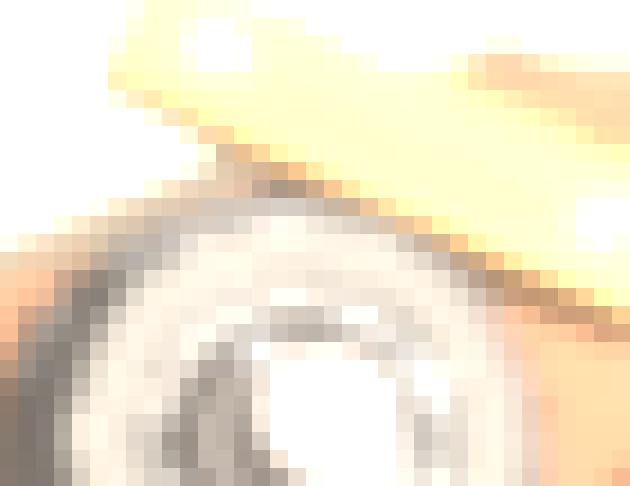

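Run:
```python
from fit import *
for tag,box in(('top3',(320,160,346,186)),):
    im=load(tag);px=im['pixels'].astype(float).mean(2)
    u0,v0,u1,v1=box
    def model(p,z,R,n=40):
        t=np.linspace(0,2*np.pi,n); return [[[p[0]+R*np.cos(k),p[1]+R*np.sin(k),z] for k in t]]
    # grey disc silhouette z=.04 R=.045 : greyness = low r-b & between
    P=im['pixels'].astype(float); 
    print(np.round(px[168:184,322:342]).astype(int))
    w=np.clip((px-165)/60,0,1); m=np.zeros_like(w); m[164:176,327:338]=1
    # stub top bright
    x,f,t=fitmask(im,w*m,(326,163,339,177),lambda p:model(p,.073,.012),[.6168,-.0003],[.003,.003]);print('stubtop',x,f,t)
```

```text
[[161 151 157 147 116 115 133 156 178 206 221 223 217 192 156 162 184 170
  168 166]
 [163 159 156 121 105 120 125 155 208 225 227 228 230 221 189 157 176 181
  162 163]
 [160 163 147 109 115 122 118 163 221 227 218 214 226 228 207 151 155 174
  154 161]
 [148 148 124 103 125 121 112 157 217 227 216 208 223 228 212 155 136 154
  151 164]
 [144 138 106  97 125 120 105 137 195 224 227 226 229 226 207 161 134 146
  148 162]
 [148 136 113  98 123 124 104 111 154 204 221 225 223 212 191 164 142 151
  147 162]
 [153 141 140 109 110 123 112 100 115 150 176 191 191 188 188 168 155 169
  154 165]
 [163 158 167 130 103 118 123 113 109 115 130 150 173 194 189 152 157 174
  155 162]
 [164 163 175 155 118 113 138 159 161 158 161 179 200 196 164 145 164 165
  158 163]
 [166 169 164 162 146 124 148 192 204 206 206 206 198 164 145 159 171 160
  164 167]
 [164 165 156 158 170 149 141 148 156 160 162 152 145 142 157 165 159 159
  166 165]
 [158 165 161 157 163 161 159 139 139 143 149 150 145 151 156 157 156 163
  167 162]
 [147 163 165 162 156 149 147 150 169 177 185 186 163 151 149 159 164 166
  165 155]
 [116 148 158 163 163 158 151 146 152 157 160 157 152 157 160 165 166 163
  152 138]
 [ 87 110 133 152 164 164 162 159 160 159 160 159 161 165 166 164 159 148
  127 118]
 [ 78  84  99 125 150 153 158 163 163 164 164 164 165 168 165 155 143 128
  110 107]]
stubtop [ 0.61699675 -0.00245998] 1.49320865926786 37.73888888888889
```

```bash
cat > grab.py <<'E'
from h import *
p=np.array([.440,.404])
r.move_linear([*p,.138],vel=.15); st()
r.set_gripper(.74,40); st()
r.set_gripper(.69); st()
shot('side','side4'); crop('side4',230,130,330,260,6,'c12')
E
python3 grab.py
```

```text
t 13.24 p [0.4404 0.4043 0.1389] F [0.28 0.38 0.16] op 1.001
t 13.61 p [0.4407 0.4045 0.1397] F [-0.5  -0.16  7.9 ] op 0.741
t 13.83 p [0.4412 0.4051 0.1405] F [ 0.49  0.98 11.71] op 0.692
```

View pics/c12.png

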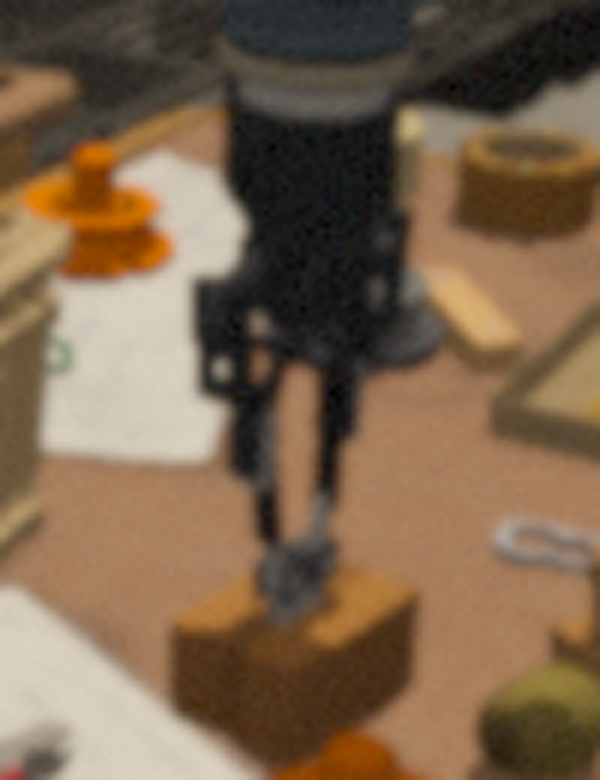

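```bash
cat > lift.py <<'E'
from h import *
p=np.array([.440,.404])
r.move_linear([*p,.15],vel=.08); st()
r.move_linear([*p,.215],vel=.12); st()
# go toward ring: hover so that tips are ~25mm above the table
ring=np.array([.4105,.1963]);ang=np.radians(185.74)
gap=ring+.0275*np.array([np.cos(ang),np.sin(ang)]); print('gap',gap)
a=ang+np.pi/2
for z in(.215,.165):
    b=pick([*gap,z],a); print(b[0])
    if z==.215: r.move_to([*gap,z],b[1])
    else: r.move_linear([*gap,z],vel=.1)
    st()
print(r.current_ee_rot(),b[1])
shot('side','side5'); shot('top','top5');crop('side5',270,100,370,230,6,'c13')
E
python3 lift.py
```

```text
t 14.18 p [0.4401 0.4041 0.1506] F [ 0.56 -0.48 -2.02] op 0.694
t 14.88 p [0.4397 0.4037 0.2142] F [-0.18 -0.57 -2.88] op 0.694
gap [0.38313789 0.1935496 ]
0.5192407961119031
t 15.75 p [0.3838 0.1942 0.2151] F [ 0.79 -0.05 -1.32] op 0.686
0.12868236628159124
t 16.40 p [0.3835 0.1939 0.1652] F [-0.31 -0.06 -1.08] op 0.693
[-5.02344103e-02  9.98737444e-01  5.61464276e-05  1.39538042e-04] [-0.05007     0.99874571  0.          0.        ]
```

View pics/c13.png

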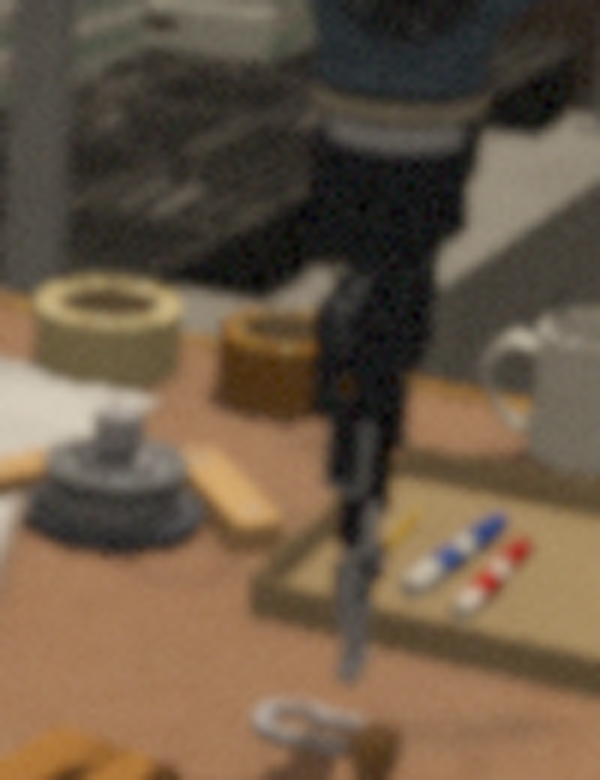

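View pics/top5.png

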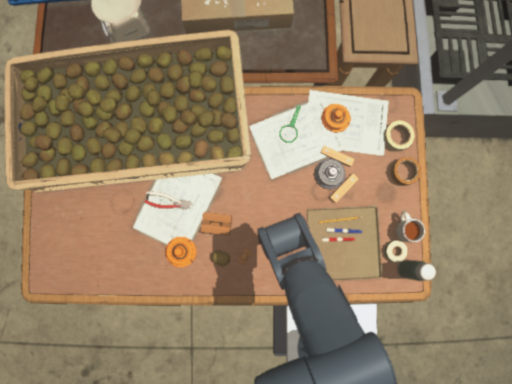

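Run:
```python
from h import *
im=load('side5')
print(atz(im,327.9,212.9,.033))
print('expected px',proj(im,[[.3835,.1939,.033],[.3835,.1939,.16]]), 'ring proj',proj(im,[[.4105,.1963,.003],[.383,.1935,.003]]))
print('stamp',atz(load('top3'),244,255,.04))
crop('side5',310,180,350,235,14,'c14')
```

```text
[0.38181133 0.19103364 0.033     ]
expected px [[327.02377596 213.10983382]
 [330.64914077 174.31372914]] ring proj [[317.82871488 219.97223327]
 [326.4030266  221.8531239 ]]
stamp [0.330893  0.3064573 0.04     ]
```

View pics/c14.png

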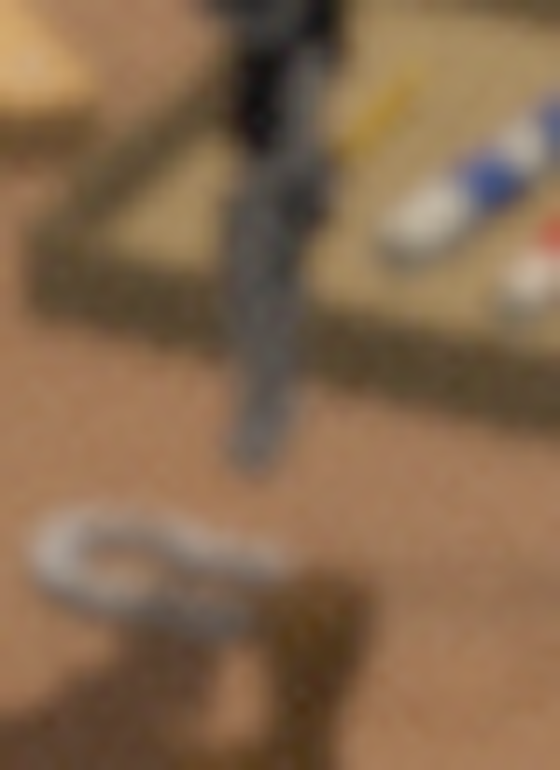

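```bash
cat > desc.py <<'E'
from h import *
gap=np.array([.3841,.1936])
r.move_linear([*gap,.145],vel=.08); st()
for z in (.140,.137,.1355,.1345,.134,.1335,.133,.1325,.132,.1315):
    r.move_linear([*gap,z],vel=.03); r.sleep(.05)
    F=[r.current_contact_force()[2] for _ in range(3)]
    print(z,np.round(r.current_tool_pos(),4),np.round(F,2),np.round(r.current_contact_force(),2))
    if np.mean(F)>1.0: break
shot('side','side6');crop('side6',310,180,350,235,14,'c15'); st()
E
python3 desc.py
```

```text
t 16.90 p [0.3841 0.1936 0.145 ] F [ 0.85 -0.48 -1.72] op 0.690
0.14 [0.3841 0.1936 0.1401] [-2.05 -2.05 -2.05] [ 0.54 -0.68 -2.05]
0.137 [0.3849 0.194  0.1376] [5.42 5.42 5.42] [0.09 1.73 5.42]
t 17.62 p [0.3849 0.194  0.1376] F [0.45 2.26 6.  ] op 0.689
```

View pics/c15.png

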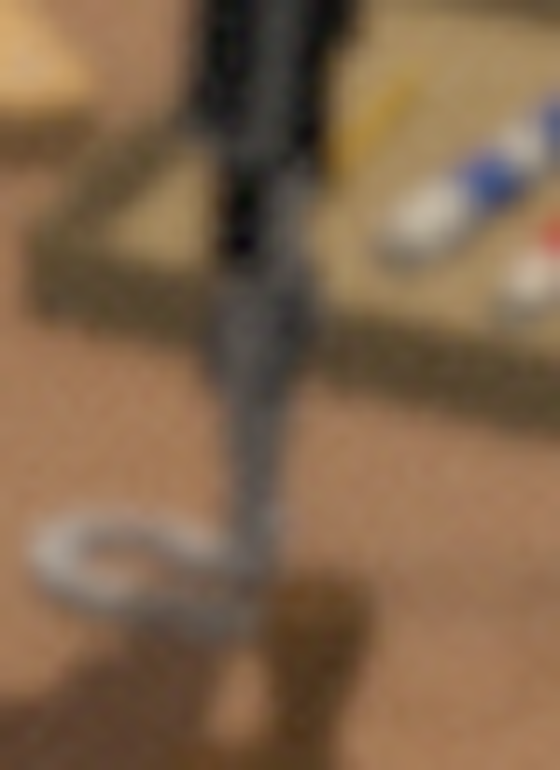

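```bash
cat > desc2.py <<'E'
from h import *
gap=np.array([.3841,.1936])
def probe(dx,dy,zs=(.1385,.137,.136,.135,.134,.1335,.133,.1325)):
    g=gap+[dx,dy]
    r.move_linear([*g,.141],vel=.06)
    for z in zs:
        r.move_linear([*g,z],vel=.03); r.sleep(.06)
        F=np.array(r.current_contact_force())
        print(dx,dy,z,np.round(r.current_tool_pos(),4),np.round(F,2))
        if F[2]>1.2: return False
    return True
import sys
r.move_linear([*gap,.141],vel=.06)
probe(float(sys.argv[1]),float(sys.argv[2])); st()
shot('side','side7');crop('side7',310,180,350,235,14,'c16')
E
python3 desc2.py 0 .002
python3 -c "
from h import *
im=load('side6');print(proj(im,[[.3849,.194,0],[.3849,.194,.006],[.3849,.199,0],[.3849,.194,.011]]))"
```

```text
0.0 0.002 0.1385 [0.384  0.1956 0.1384] [-0.28  0.08 -1.76]
0.0 0.002 0.137 [0.3841 0.1956 0.137 ] [ 0.02 -0.11 -1.94]
0.0 0.002 0.136 [0.3841 0.1956 0.136 ] [-1.06  0.3  -1.64]
0.0 0.002 0.135 [0.3841 0.1956 0.135 ] [ 0.29  0.08 -2.09]
0.0 0.002 0.134 [0.3842 0.1956 0.1341] [0.31 0.55 0.33]
0.0 0.002 0.1335 [0.3844 0.1957 0.1337] [0.16 0.67 5.77]
t 19.97 p [0.3844 0.1957 0.1337] F [0.16 0.67 5.77] op 0.691
[[325.68668923 222.62690374]
 [325.84896721 220.89214636]
 [325.05274996 223.25045283]
 [325.98458495 219.44191649]]
```

View pics/c16.png

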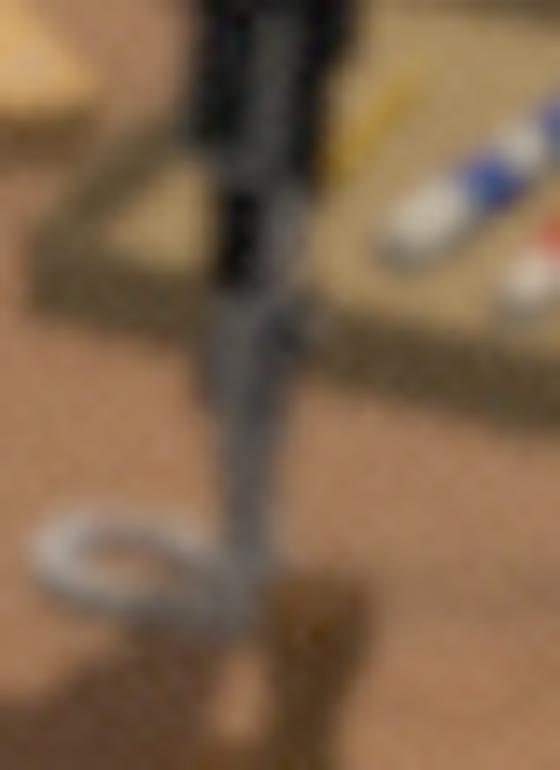

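```bash
sed -i 's/^r.move_linear(\[\*gap,.141\],vel=.06)/x=r.current_tool_pos(); r.move_linear([x[0],x[1],.141],vel=.06)/' desc2.py; python3 desc2.py 0 .0035
```

```text
0.0 0.0035 0.1385 [0.384  0.1971 0.1384] [ 0.15 -0.08 -2.3 ]
0.0 0.0035 0.137 [0.3841 0.1971 0.137 ] [ 0.79 -0.32 -1.59]
0.0 0.0035 0.136 [0.3841 0.1971 0.136 ] [-0.18 -0.26 -1.68]
0.0 0.0035 0.135 [0.3841 0.1971 0.135 ] [ 0.76  0.17 -2.32]
0.0 0.0035 0.134 [0.3843 0.1972 0.1342] [-0.06 -0.3   1.08]
0.0 0.0035 0.1335 [0.3845 0.1972 0.1339] [0.34 1.3  5.14]
t 22.39 p [0.3845 0.1972 0.1339] F [0.34 1.3  5.14] op 0.692
```

```bash
cat > sq1.py <<'E'
from h import *
x=r.current_tool_pos(); r.move_linear([x[0],x[1],.141],vel=.06)
g=[.3861,.1971]
r.move_linear([*g,.141],vel=.06); r.move_linear([*g,.1365],vel=.05); r.sleep(.05); st()
def fwd(op):
    L=57;h=op*42.5; s=h/L-np.sin(np.radians(5.9)); return L*np.sqrt(1-s*s)/1000
z0=.1365
for op in(.66,.63,.60,.57):
    z=z0+fwd(op)-fwd(.69)
    r.set_gripper(op,60); r.move_linear([*g,z],vel=.05)
    st()
shot('side','side8');crop('side8',295,150,355,240,9,'c17')
E
python3 sq1.py
```

```text
t 23.27 p [0.3859 0.197  0.1363] F [ 0.09 -0.39 -1.7 ] op 0.690
t 23.73 p [0.3861 0.1971 0.1371] F [-0.16  0.35 -1.64] op 0.659
t 24.20 p [0.3861 0.1971 0.1376] F [ 0.07 -0.4  -2.03] op 0.627
t 24.67 p [0.3861 0.1971 0.1381] F [ 1.54 -0.11 -2.85] op 0.604
t 25.13 p [0.386  0.197  0.1385] F [ 0.16  0.09 -2.31] op 0.568
```

View pics/c17.png

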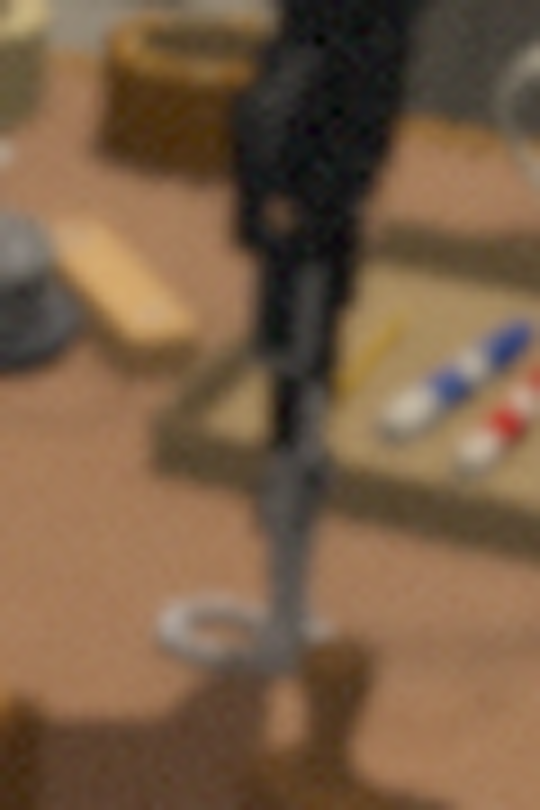

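```bash
cat > sq2.py <<'E'
from h import *
g=[.3861,.1971]; z=.1385
def fwd(op):
    L=57;h=op*42.5; s=h/L-np.sin(np.radians(5.9)); return L*np.sqrt(1-s*s)/1000
for op in (.54,.52):
    z+=fwd(op)-fwd(op+.03 if op==.54 else .54)
    r.set_gripper(op,60); r.move_linear([*g,z],vel=.05); st()
for i in range(6):
    z-=.0005; r.move_linear([*g,z],vel=.03); r.sleep(.05); st()
    if r.current_contact_force()[2]>0: break
print('z',z)
shot('side','side9');crop('side9',300,190,350,235,14,'c18')
E
python3 sq2.py
```

```text
t 25.65 p [0.386  0.1971 0.1388] F [ 0.14  0.04 -1.26] op 0.544
t 26.12 p [0.386  0.1971 0.1391] F [ 0.21 -0.48 -0.26] op 0.521
t 26.42 p [0.3864 0.1972 0.1389] F [ 0.7  -0.79  5.13] op 0.524
z 0.13867717183852118
```

View pics/c18.png

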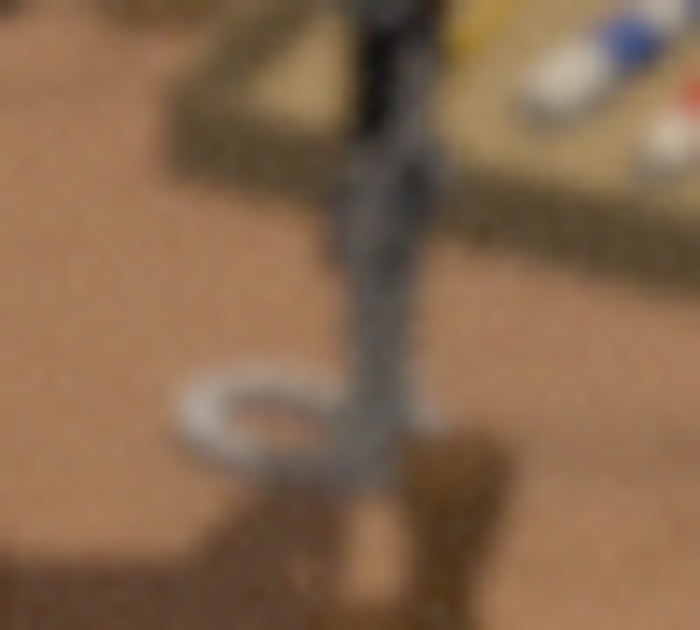

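```bash
cat > sq3.py <<'E'
from h import *
g=[.3861,.1971]; z=.1388
def fwd(op):
    L=57;h=op*42.5; s=h/L-np.sin(np.radians(5.9)); return L*np.sqrt(1-s*s)/1000
o=.524
for op in (.48,.44,.40,.36):
    z+=fwd(op)-fwd(o); o=op
    r.set_gripper(op,70); r.move_linear([*g,z],vel=.05); r.sleep(.03)
    for k in range(3):
        F=r.current_contact_force()[2]
        if F>4: z+=.0004
        elif F<-1: z-=.0003
        else: break
        r.move_linear([*g,z],vel=.03); r.sleep(.03)
    st()
print('z',z)
shot('side','side10');crop('side10',300,190,350,235,14,'c19')
E
python3 sq3.py
```

```text
t 27.25 p [0.386  0.1971 0.1396] F [-0.19 -1.52  1.04] op 0.484
t 27.75 p [0.3861 0.1971 0.1402] F [ 0.42 -1.65  3.67] op 0.447
t 28.53 p [0.386  0.1971 0.1408] F [ 0.21 -1.44  2.12] op 0.406
t 29.03 p [0.386  0.1971 0.1412] F [-0.14 -0.99  2.09] op 0.363
z 0.1412262389770815
```

View pics/c19.png

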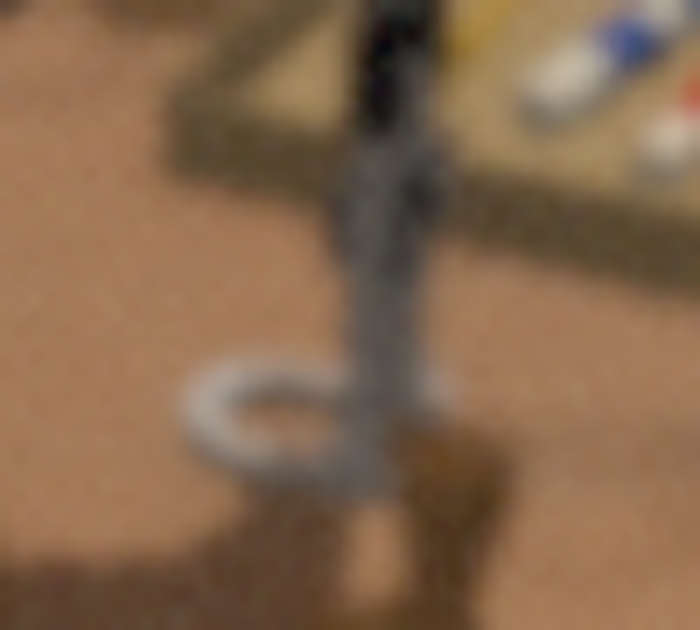

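```bash
sed -e 's/z=.1388/z=.1412/' -e 's/o=.524/o=.363/' -e 's/(.48,.44,.40,.36)/(.32,.29,.26,.23)/' -e 's/op,70/op,60/' -e 's/side10/side11/g' -e "s/c19/c20/" sq3.py > sq4.py; python3 sq4.py
```

```text
t 29.58 p [0.3861 0.1971 0.1414] F [-0.64 -1.62  3.31] op 0.328
t 30.37 p [0.3859 0.1971 0.1418] F [-0.39  0.1  -0.68] op 0.293
t 31.15 p [0.3861 0.1971 0.1418] F [-0.15 -0.66 -0.72] op 0.267
t 31.65 p [0.386  0.1971 0.1419] F [-0.55  0.56 -0.79] op 0.239
z 0.1419741687719105
```

View pics/c20.png

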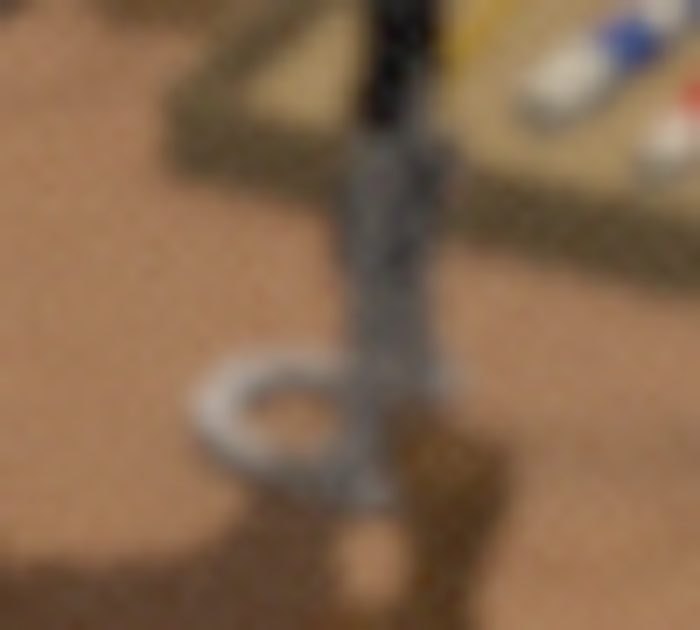

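```bash
cat > lift2.py <<'E'
from h import *
g=[.3861,.1971]; z=.142
r.set_gripper(.20,60); st()
for i in range(4):
    F=r.current_contact_force()[2]
    if F>1: break
    z-=.0004; r.move_linear([*g,z],vel=.03); r.sleep(.03)
st(); print(z)
shot('top','top11a')
r.move_linear([*g,z+.003],vel=.02); st()
r.move_linear([*g,z+.04],vel=.04); st()
shot('side','side12');crop('side12',300,170,350,235,12,'c21')
E
python3 lift2.py
```

```text
t 31.92 p [0.3861 0.1971 0.142 ] F [-0.04 -0.38 -0.16] op 0.221
t 32.20 p [0.3863 0.1971 0.1418] F [-0.38 -1.55  3.6 ] op 0.216
0.14159999999999998
t 32.55 p [0.3859 0.1971 0.1445] F [ 1.09 -0.44 -1.97] op 0.216
t 33.62 p [0.3859 0.1971 0.1814] F [-0.43 -0.25 -2.26] op 0.219
```

View pics/c21.png

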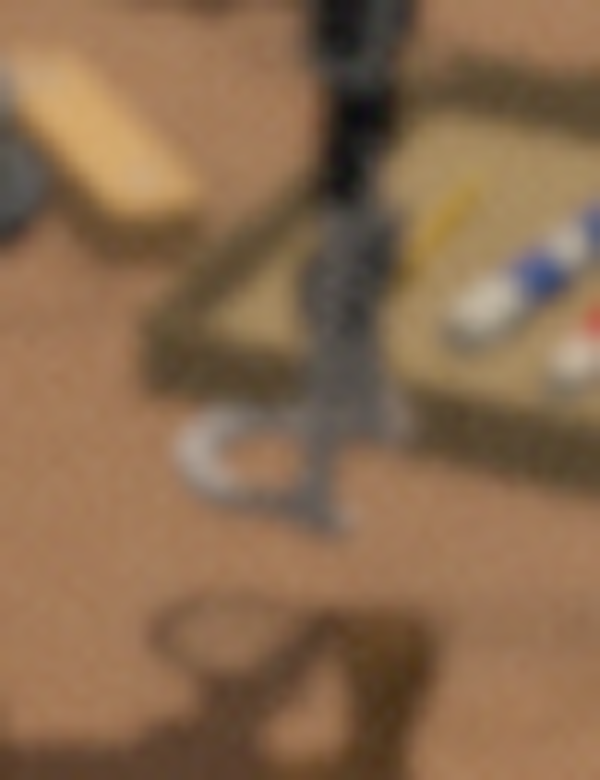

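```bash
cat > ringm.py <<'E'
from fit import *
def spread(x,y,a,z,s=.32,n=16):
    R=np.array([[np.cos(a),-np.sin(a)],[np.sin(a),np.cos(a)]]); out=[]
    h=np.array([-15.3,7.5])/1000
    def w(k): return [*(R@np.array(k)+[x,y]),z]
    th=np.radians(np.linspace(154,206,8))
    out.append([w((.020*np.cos(t),.020*np.sin(t))) for t in th]+[w((.0145*np.cos(t),.0145*np.sin(t))) for t in th[::-1]])
    th=np.radians(np.linspace(154,48,n))
    o=[(.020*np.cos(t),.020*np.sin(t)) for t in th]+[(.022,.018),(.034,.014)]
    i=[(.0145*np.cos(t),.0145*np.sin(t)) for t in th]+[(.022,.012),(.034,.008)]
    P=np.array(o+i[::-1]); c,s_=np.cos(s),np.sin(s)
    P=(P-h)@np.array([[c,-s_],[s_,c]]).T+h
    for sg in(1,-1): out.append([w((k[0],sg*k[1])) for k in P])
    return out
def overlay(tag,polys,box,s,out,cols=None):
    im=load(tag);u0,v0,u1,v1=box
    big=cv2.resize(im['pixels'][v0:v1,u0:u1,::-1],None,fx=s,fy=s,interpolation=cv2.INTER_CUBIC)
    for P in polys:
        cv2.polylines(big,[np.round((proj(im,P)-[u0,v0]+.5)*s-.5).astype(np.int32)],True,(0,0,255),1)
    cv2.imwrite(f'pics/{out}.png',big)
E
cat > hover.py <<'E'
from h import *
import sys
ang=np.radians(185.74); ux=np.array([np.cos(ang),np.sin(ang)])
stub=np.array([.6168,-.0005])
tcp=stub+ux*.0235   # mid 21.3 + tilt guess
p=r.current_tool_pos()
rot=down(ang+np.pi/2)
r.move_linear([p[0],p[1],.25],vel=.12); st()
r.move_linear([*tcp,.25],vel=.15); st()
r.move_linear([*tcp,.228],vel=.08); r.sleep(.1); st(); print(tcp)
shot('side','side13');shot('top','top13');crop('side13',255,140,325,200,11,'c22')
E
python3 hover.py
```

```text
t 34.39 p [0.3856 0.1969 0.2493] F [-0.28 -0.39 -2.78] op 0.215
t 36.46 p [ 0.5931 -0.0025  0.2501] F [ 0.63  0.81 -2.2 ] op 0.215
t 36.98 p [ 0.5936 -0.0028  0.2283] F [ 0.57 -0.09 -2.  ] op 0.215
[ 0.59341783 -0.00285034]
```

View pics/c22.png

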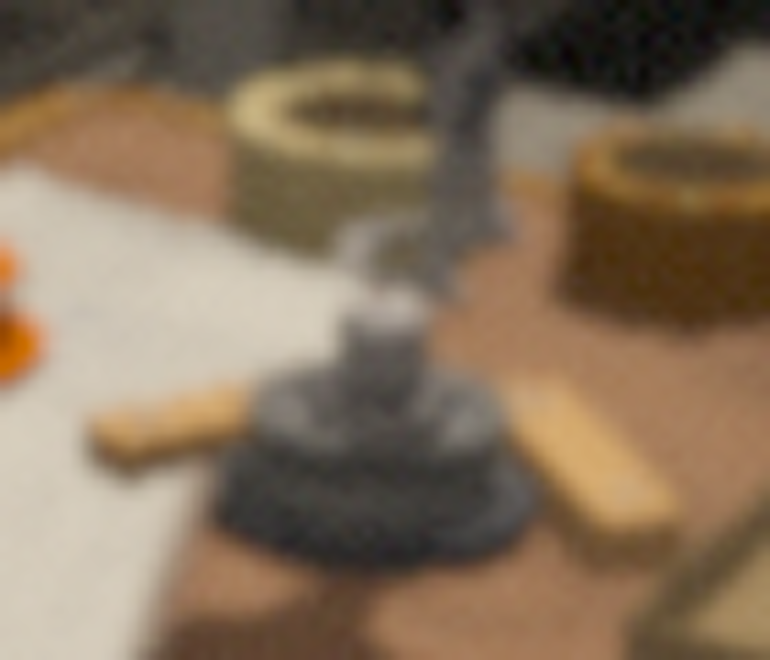

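```bash
cat > ov.py <<'E'
from ringm import *
im=load('side13')
S=np.array([.6168,-.0005])
print('stub px',proj(im,[[*S,.073],[*S,.05]]), 'per mm x,y', proj(im,[[S[0]+.01,S[1],.06],[S[0],S[1]+.01,.06],[S[0],S[1],.06]]))
ang=np.radians(185.74);ux=np.array([np.cos(ang),np.sin(ang)])
o=S-ux*.0037
t=np.linspace(0,2*np.pi,40)
circ=lambda z,R:[[S[0]+R*np.cos(k),S[1]+R*np.sin(k),z] for k in t]
overlay('side13',spread(*o,ang,.0863+.006)+spread(*o,ang,.0863)+[circ(.073,.012),circ(.068,.016),circ(.0495,.016),circ(.04,.045),circ(0,.055)],(255,140,325,200),11,'ov6')
E
python3 ov.py
```

```text
stub px [[288.73669194 167.71118856]
 [288.41842924 173.6630222 ]] per mm x,y [[286.10427573 170.53482155]
 [287.28881348 171.89227731]
 [288.55640557 171.08337057]]
```

View pics/ov6.png

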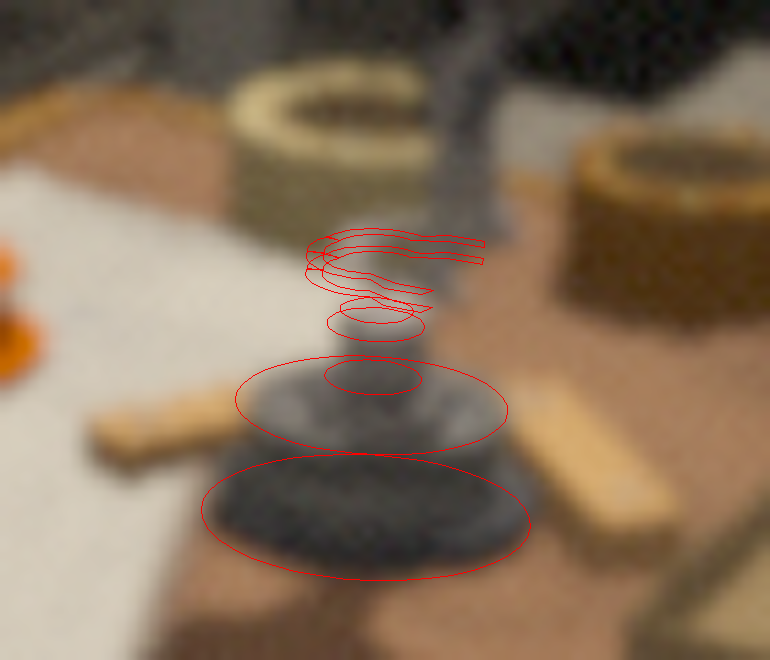

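Run:
```python
from ringm import *
im=load('side13');im['cx']=im['cx']+1.1;im['cy']=im['cy']-1.2
np.savez('pics/side13s.npz',**im)
S=np.array([.6168,-.0005]);ang=np.radians(185.74);ux=np.array([np.cos(ang),np.sin(ang)])
t=np.linspace(0,2*np.pi,40)
circ=lambda z,R:[[S[0]+R*np.cos(k),S[1]+R*np.sin(k),z] for k in t]
o=S-ux*.0037+np.array([-.0045,0])
B=(278,152,308,180)
overlay('side13s',spread(*o,ang,.0863+.006)+[circ(.073,.012),circ(.068,.016),circ(.0495,.016)],B,22,'ov7')
crop('side13',*B,22,'c23')
```

View pics/ov7.png

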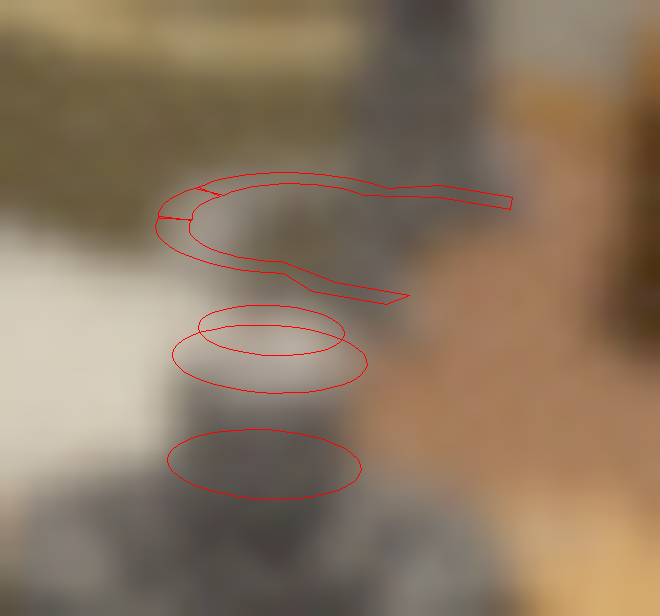

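View pics/c23.png

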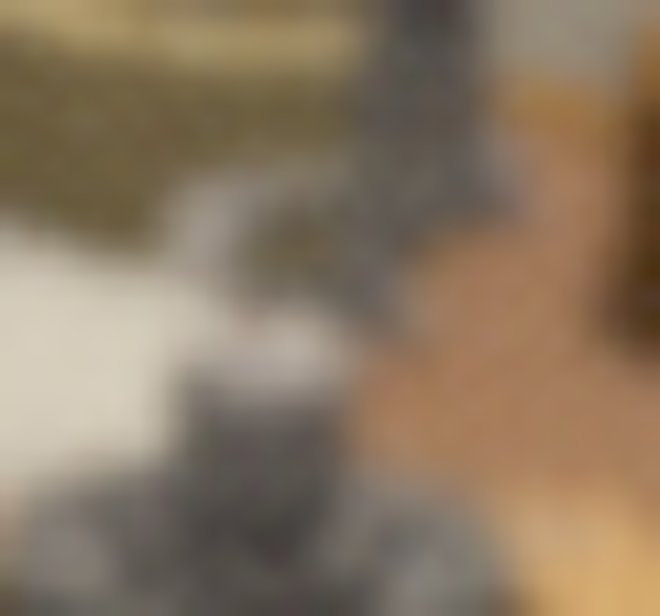

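```bash
cat > hov2.py <<'E'
from h import *
ang=np.radians(185.74); ux=np.array([np.cos(ang),np.sin(ang)])
p=np.array([.59342,-.00285])-ux*.0057
r.move_linear([*p,.2205],vel=.04); r.sleep(.1); st(); print(p)
shot('side','side14')
from ringm import *
im=load('side14');im['cx']=im['cx']+1.1;im['cy']=im['cy']-1.2
np.savez('pics/side14s.npz',**im)
S=np.array([.6168,-.0005])
t=np.linspace(0,2*np.pi,40)
circ=lambda z,R:[[S[0]+R*np.cos(k),S[1]+R*np.sin(k),z] for k in t]
o=S-ux*.0037
B=(278,152,308,180)
overlay('side14s',spread(*o,ang,.0785+.006)+[circ(.073,.012),circ(.068,.016),circ(.0495,.016)],B,22,'ov8')
crop('side14',*B,22,'c24')
E
python3 hov2.py
```

```text
t 37.57 p [ 0.5991 -0.0023  0.2205] F [ 0.67  0.1  -2.18] op 0.217
[ 0.59909142 -0.00227992]
```

View pics/ov8.png

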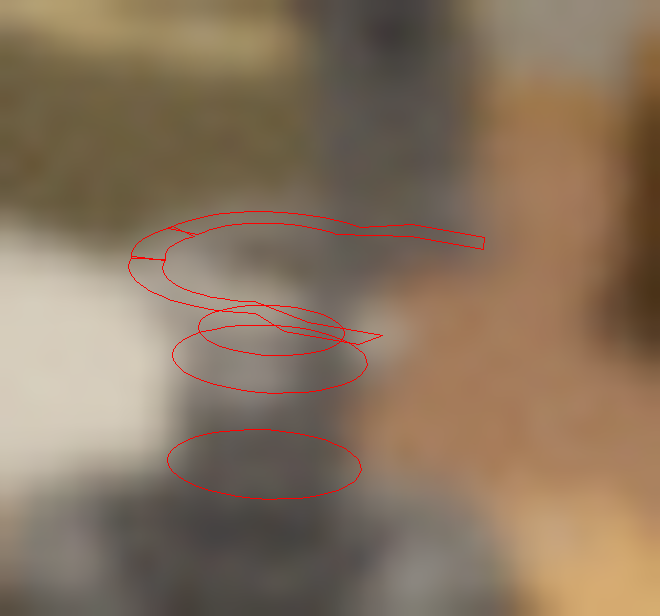

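View pics/c24.png

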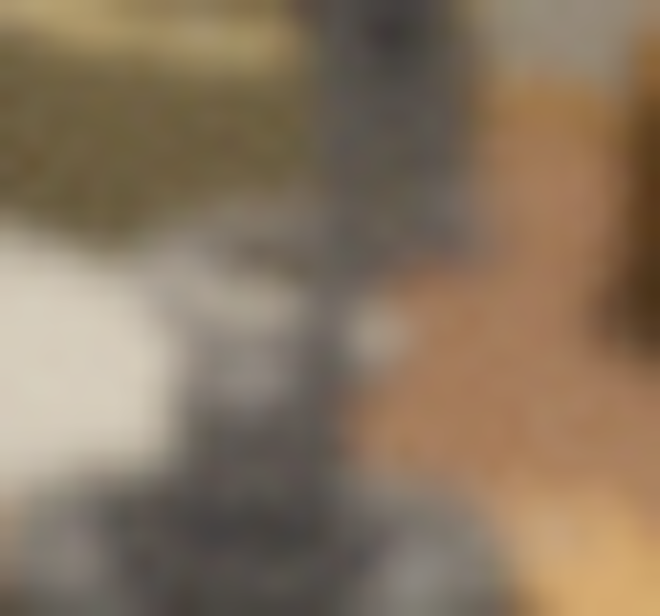

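```bash
cat > ins.py <<'E'
from h import *
ang=np.radians(185.74); ux=np.array([np.cos(ang),np.sin(ang)])
p=np.array([.59909,-.00228])-ux*.0010
F0=np.zeros(3)
for z in np.arange(.2205,.2055,-.0015):
    r.move_linear([*p,z],vel=.04); r.sleep(.04)
    F=np.array(r.current_contact_force()); print('%.4f'%z,'ringbot %.4f'%(z-.142),np.round(F,2))
    if F[2]>1 or np.abs(F[:2]).max()>2.5: print('contact');break
st(); shot('side','side15'); crop('side15',278,152,308,180,22,'c25')
E
python3 ins.py
```

```text
0.2205 ringbot 0.0785 [-0.03  0.52 -1.9 ]
0.2190 ringbot 0.0770 [ 0.79 -0.28 -3.05]
0.2175 ringbot 0.0755 [-0.67  0.35 -2.02]
0.2160 ringbot 0.0740 [-0.12 -0.48 -0.34]
0.2145 ringbot 0.0725 [-0.66 -0.71 -2.69]
0.2130 ringbot 0.0710 [-0.76  1.75 -0.7 ]
0.2115 ringbot 0.0695 [-0.87  0.71 -0.36]
0.2100 ringbot 0.0680 [-1.38  1.17  0.16]
0.2085 ringbot 0.0665 [-0.98  1.82  0.34]
0.2070 ringbot 0.0650 [-1.26  1.08  1.42]
contact
t 40.53 p [ 0.6    -0.0022  0.2069] F [-1.26  1.08  1.42] op 0.218
```

View pics/c25.png

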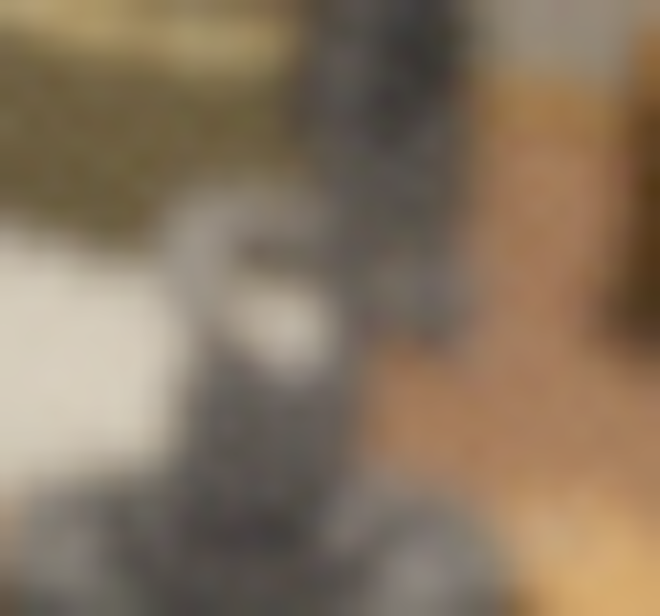

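```bash
cat > up.py <<'E'
from h import *
p=r.current_tool_pos()
r.move_linear([p[0],p[1],.232],vel=.06); r.sleep(.05); st()
shot('side','side16'); crop('side16',270,140,320,185,15,'c26')
E
python3 up.py
```

```text
t 41.20 p [ 0.5999 -0.0022  0.2318] F [-0.51  0.41 -3.05] op 0.215
```

View pics/c26.png

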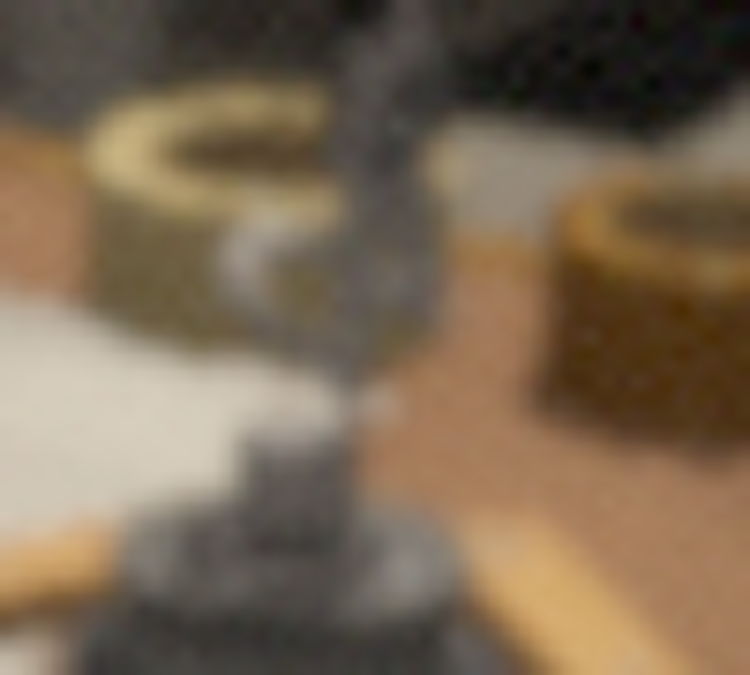

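```bash
python3 -c "
from h import *
crop('top13',290,120,380,210,7,'c27')
crop('top11a',240,200,310,270,8,'c28')"
```

```text
(no output)
```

View pics/c27.png

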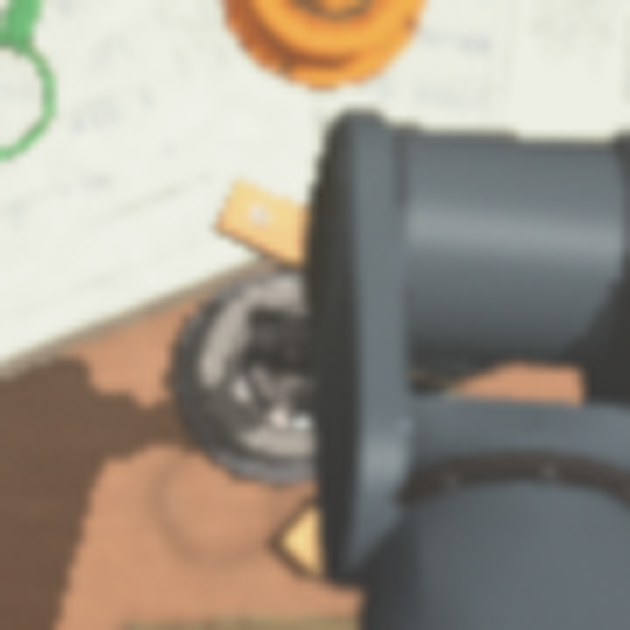

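View pics/c28.png

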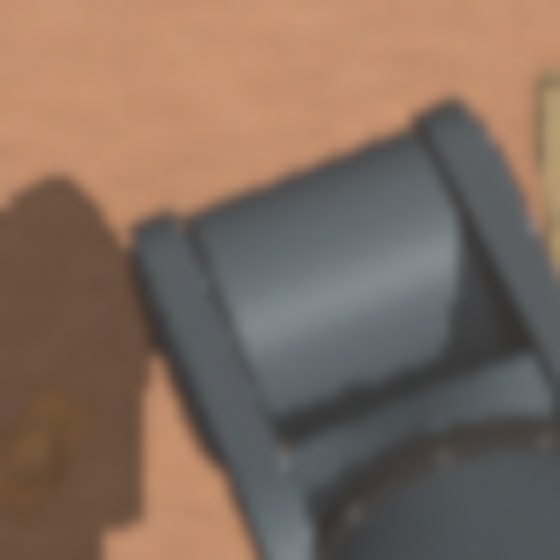

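Run:
```python
from ringm import *
B=(312,155,340,192)
crop('top13',*B,20,'c29')
# hover pose at top13: TCP (.5936,-.0028,.2283); ring bottom .0863; predicted ring mid = S - 5.8mm along x
ang=np.radians(185.74);ux=np.array([np.cos(ang),np.sin(ang)])
S=np.array([.6171,-.0018])
o=np.array([.5936,-.0028])-ux*(.0177+.0037)
t=np.linspace(0,2*np.pi,40)
circ=lambda z,R:[[S[0]+R*np.cos(k),S[1]+R*np.sin(k),z] for k in t]
overlay('top13',spread(*o,ang,.0923)+[circ(.073,.012),circ(.04,.045),circ(.0,.055)],B,20,'ov9')
```

```text
(no output)
```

View pics/c29.png

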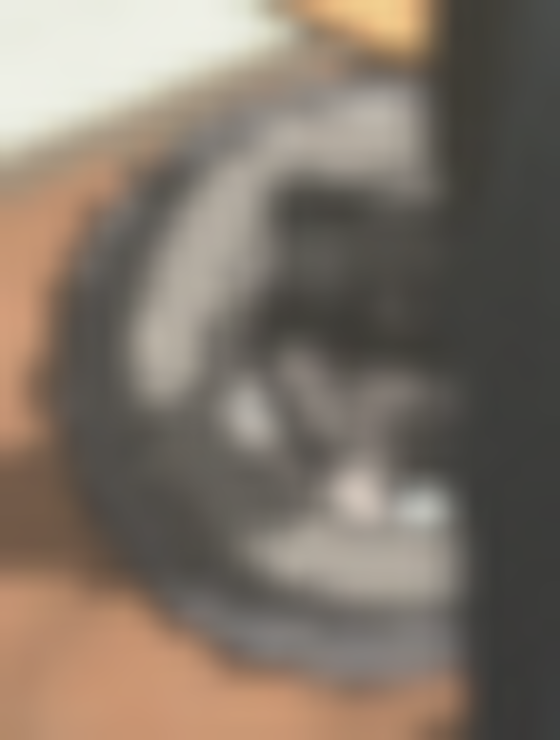

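View pics/ov9.png

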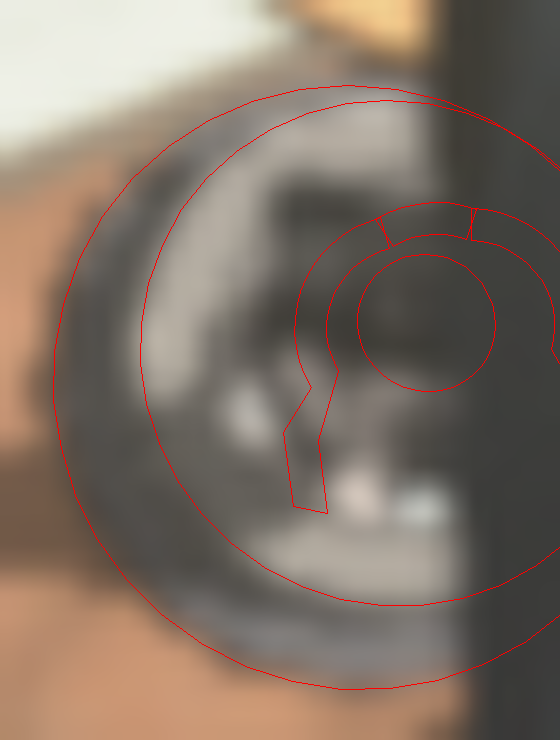

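```bash
cat > relevel.py <<'E'
from h import *
R0=Ro.from_quat(r.current_ee_rot())
q=(Ro.from_euler('z',np.radians(270-185.74))*Ro.from_quat(down(np.radians(95.74))[0])).as_quat()
# choose the variant equal to current orientation
c=[d for d in down(np.radians(95.74)) if (Ro.from_quat(d)*R0.inv()).magnitude()<.2][0]
q=(Ro.from_euler('z',np.radians(270-185.74))*Ro.from_quat(c)).as_quat()
P=[.50,.15,.25]
s=r.inverse_kinematics(P,q); print(s, r.current_q(), r.inverse_kinematics([.617,-.02,.23],q))
np.save('q270.npy',q)
if s is not None and np.abs(s-np.array(r.current_q())).max()<2:
    p=r.current_tool_pos()
    r.move_linear([p[0],p[1],.25],vel=.1)
    r.move_to(P,q); st()
    r.move_linear([.50,.15,.155],vel=.15); r.sleep(.05); st()
    shot('side','side17'); shot('top','top17'); crop('side17',275,160,325,215,14,'c30'); crop('top17',265,170,320,225,12,'c31')
E
python3 relevel.py
```

```text
None [-8.11826572e-02  4.62912368e-01  1.53957376e+00 -5.48308052e-05
  1.13965282e+00 -1.75211217e+00] None
```

```bash
sed -i -e 's/270-185.74/244-185.74/g' -e 's/\[.617,-.02,.23\]/[.608,-.018,.23]/' -e 's/q270/q244/' relevel.py; python3 relevel.py
```

```text
[ 2.02260724e-01  3.03645633e-01  1.72709074e+00 -4.44089210e-16
  1.11085628e+00 -2.48554632e+00] [-8.11826572e-02  4.62912368e-01  1.53957376e+00 -5.48308052e-05
  1.13965282e+00 -1.75211217e+00] [-1.06118044e-01  4.79359159e-01  1.51796484e+00 -4.44089210e-16
  1.14426865e+00 -2.79392509e+00]
t 42.34 p [0.5004 0.1497 0.2498] F [ 0.76 -0.92 -1.75] op 0.217
t 43.17 p [0.5007 0.1499 0.1559] F [ 0.39  0.64 -2.19] op 0.212
```

View pics/c30.png

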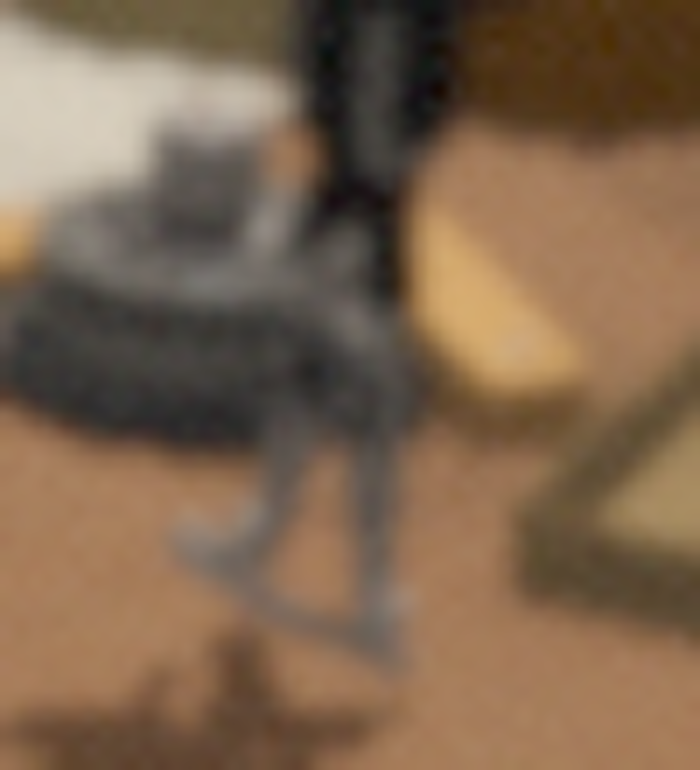

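View pics/c31.png

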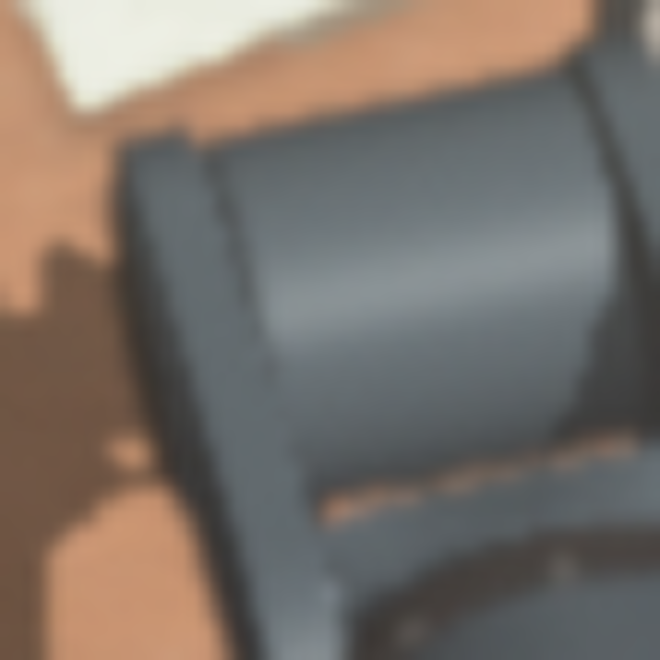

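```bash
cat > press.py <<'E'
from h import *
r.move_linear([.50,.15,.148],vel=.08)
for z in np.arange(.146,.1395,-.001):
    r.move_linear([.50,.15,z],vel=.04); r.sleep(.04)
    F=np.array(r.current_contact_force()); print('%.4f'%z,np.round(r.current_tool_pos(),4),np.round(F,2))
    if F[2]>10: break
shot('side','side18'); crop('side18',275,160,325,215,14,'c32')
E
python3 press.py
```

```text
0.1460 [0.5   0.15  0.146] [-0.84  0.28 -2.  ]
0.1450 [0.5001 0.15   0.1451] [ 0.03  0.05 -0.6 ]
0.1440 [0.5001 0.15   0.144 ] [ 1.22  0.34 -1.45]
0.1430 [0.5   0.15  0.143] [1.44 0.8  0.07]
0.1420 [0.5   0.15  0.142] [ 0.48  0.32 -0.15]
0.1410 [0.5006 0.1501 0.1417] [ 1.18 -0.21  6.22]
0.1400 [0.5012 0.1502 0.1414] [ 0.99  0.48 11.76]
```

View pics/c32.png

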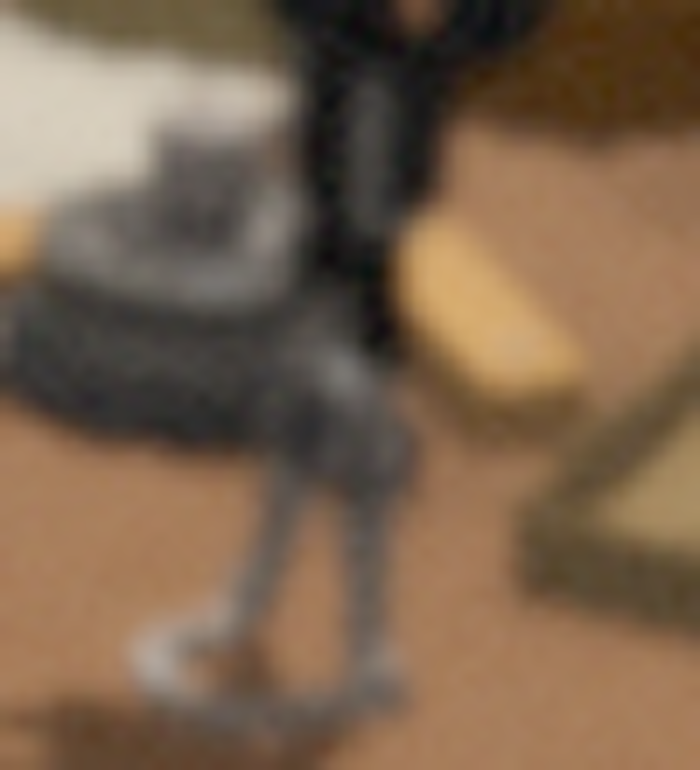

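```bash
cat > ov10.py <<'E'
from ringm import *
im=load('side18');im['cx']=im['cx']+1.1;im['cy']=im['cy']-1.2
np.savez('pics/side18s.npz',**im)
ang=np.radians(244);ux=np.array([np.cos(ang),np.sin(ang)]);uy=np.array([-ux[1],ux[0]])
T=np.array([.5012,.1502])
B=(275,160,325,215)
S=np.array([.6168,-.0005]);t=np.linspace(0,2*np.pi,40)
circ=lambda z,R:[[S[0]+R*np.cos(k),S[1]+R*np.sin(k),z] for k in t]
o=T-ux*.025
overlay('side18s',spread(*o,ang,.006)+[circ(.073,.012),circ(.04,.045)],B,14,'ov10')
E
python3 ov10.py
```

```text
(no output)
```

View pics/ov10.png

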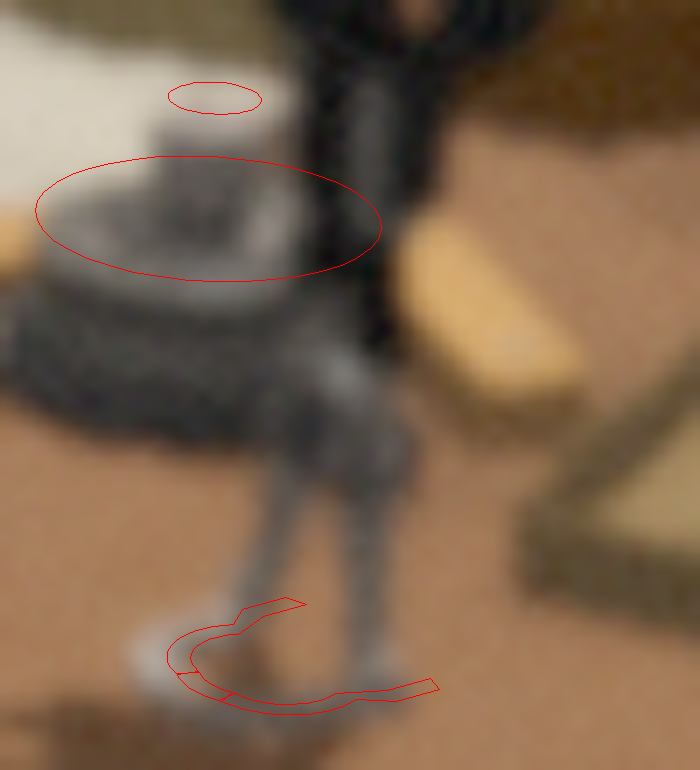

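```bash
cat > ov11.py <<'E'
from ringm import *
im=load('side18');im['cx']=im['cx']+1.1;im['cy']=im['cy']-.4
np.savez('pics/side18s.npz',**im)
ang=np.radians(244);ux=np.array([np.cos(ang),np.sin(ang)]);uy=np.array([-ux[1],ux[0]])
T=np.array([.5012,.1502])
px=im['pixels'].astype(float)
# grid: score = mean brightness-greyness inside polygon. grey: r-b small
rb=px[...,0]-px[...,2]
w=np.clip((60-rb)/45,0,1); w[:206-2,:]*=1
B=(280,200,310,216)
u0,v0,u1,v1=B
S=w[v0:v1,u0:u1].copy()
best=[]
for a in np.arange(-.006,.0101,.001):
    for b in np.arange(-.006,.0181,.001):
        o=T-ux*(.025+a)+uy*b
        M=render(im,spread(*o,ang,.006)+spread(*o,ang,.0),B,4)
        best.append((((M-S)**2).sum(),a,b))
best.sort(); print(best[:8]); a,b=best[0][1:]
o=T-ux*(.025+a)+uy*b
overlay('side18s',spread(*o,ang,.006),(275,190,325,220),14,'ov11')
o=T-ux*(.025)+uy*.010
overlay('side18s',spread(*o,ang,.006),(275,190,325,220),14,'ov12')
E
python3 ov11.py; python3 -c "
import cv2,numpy as np
cv2.imwrite('pics/ov13.png',np.vstack([cv2.imread('pics/ov11.png')[:,:500],cv2.imread('pics/ov12.png')[:,:500]])[:,:])"
```

```text
[(np.float64(26.04100319600456), np.float64(0.0), np.float64(0.01)), (np.float64(26.048368765610764), np.float64(0.002), np.float64(0.009)), (np.float64(26.480562117120368), np.float64(0.001), np.float64(0.01)), (np.float64(26.493676653767306), np.float64(0.003000000000000001), np.float64(0.009)), (np.float64(26.536221141938803), np.float64(0.002), np.float64(0.011000000000000001)), (np.float64(26.607136618857673), np.float64(0.001), np.float64(0.011000000000000001)), (np.float64(26.703455687184146), np.float64(0.001), np.float64(0.009)), (np.float64(26.721762667604473), np.float64(0.0), np.float64(0.011000000000000001))]
```

View pics/ov13.png

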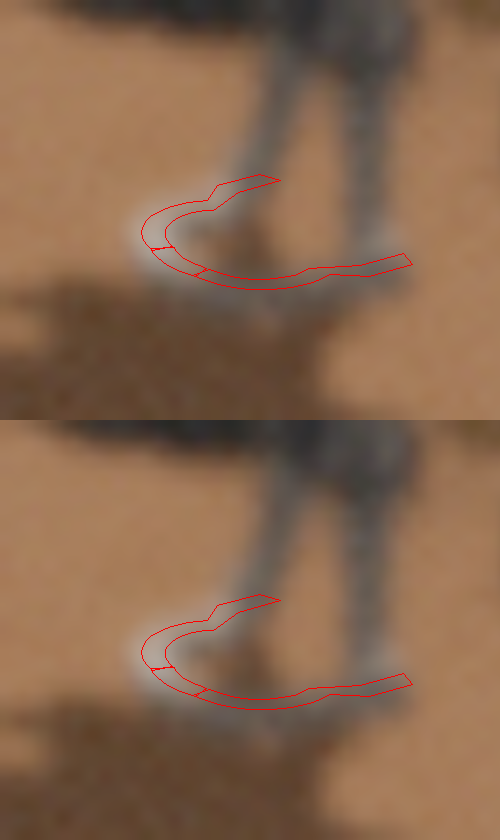

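```bash
cat > hov3.py <<'E'
from ringm import *
q=np.load('q244.npy')
ang=np.radians(244);ux=np.array([np.cos(ang),np.sin(ang)]);uy=np.array([-ux[1],ux[0]])
r.move_linear([.50,.15,.1425],vel=.03); r.move_linear([.50,.15,.148],vel=.03)
r.move_linear([.50,.15,.25],vel=.12); st()
S=np.array([.6168,-.0005]);T=S+ux*.0223-uy*.010
r.move_linear([*T,.25],q,vel=.12)
r.move_linear([*T,.2255],vel=.06); r.sleep(.1); st(); print(T)
shot('side','side19');shot('top','top19')
B=(312,152,345,190);o=S-ux*.0037
t=np.linspace(0,2*np.pi,40)
circ=lambda c,z,R:[[c[0]+R*np.cos(k),c[1]+R*np.sin(k),z] for k in t]
St=[.6171,-.0018]
overlay('top19',spread(*(o+St-S),ang,.0897)+[circ(St,.073,.012),circ(St,.04,.045)],B,16,'ov14');crop('top19',*B,16,'c33')
im=load('side19');im['cx']=im['cx']+1.1;im['cy']=im['cy']-.8
np.savez('pics/side19s.npz',**im)
B=(273,145,308,183)
overlay('side19s',spread(*o,ang,.0897)+[circ(S,.073,.012),circ(S,.068,.016),circ(S,.0495,.016),circ(S,.04,.045)],B,16,'ov15');crop('side19',*B,16,'c34')
for a,b,n in(('c33','ov14','v1'),('c34','ov15','v2')):
    cv2.imwrite(f'pics/{n}.png',np.hstack([cv2.imread(f'pics/{a}.png'),cv2.imread(f'pics/{b}.png')])[:600])
E
python3 hov3.py; python3 -c "
import cv2
for n in('v1','v2'):
    i=cv2.imread(f'pics/{n}.png');cv2.imwrite(f'pics/{n}.png',cv2.resize(i,None,fx=.75,fy=.75))"
```

```text
t 47.20 p [0.4996 0.1499 0.2492] F [ 0.7  -0.52 -2.51] op 0.214
t 49.62 p [ 0.5982 -0.0162  0.2258] F [-0.15  0.98 -2.3 ] op 0.216
[ 0.59803638 -0.0161594 ]
```

View pics/v1.png

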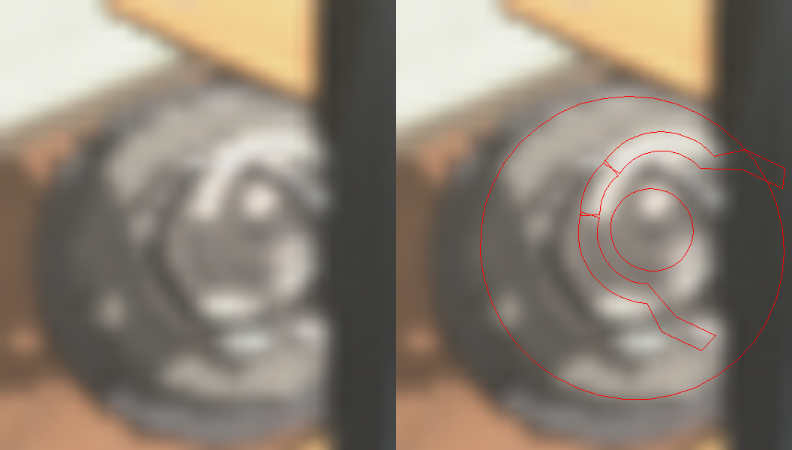

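View pics/v2.png

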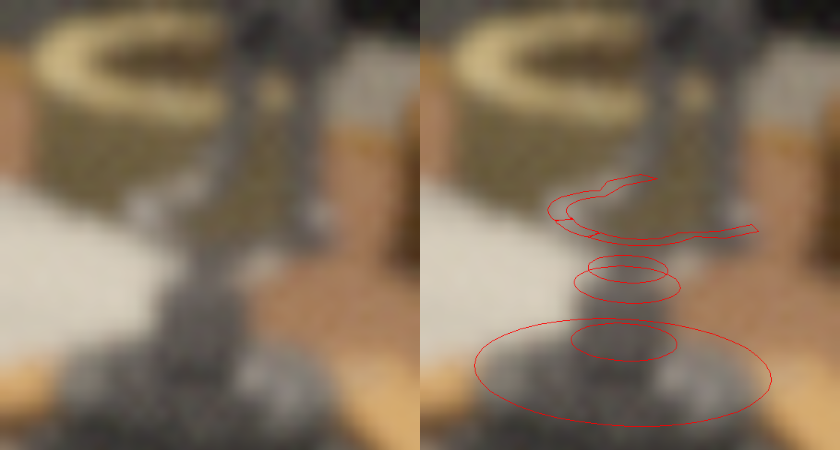

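Run:
```python
from ringm import *
ang=np.radians(244);ux=np.array([np.cos(ang),np.sin(ang)])
St=np.array([.6171,-.0018]);t=np.linspace(0,2*np.pi,40)
circ=lambda c,z,R:[[c[0]+R*np.cos(k),c[1]+R*np.sin(k),z] for k in t]
B=(320,158,342,186)
overlay('top19',spread(*(St-ux*.0037),ang,.0897)+[circ(St,.073,.012)],B,20,'a')
crop('top19',*B,20,'b')
im=cv2.imread('pics/b.png').astype(float); im=np.clip((im-60)*1.5,0,255).astype(np.uint8)
cv2.imwrite('pics/v3.png',np.hstack([im,cv2.imread('pics/a.png')])[:, :])
```

```text
(no output)
```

View pics/v3.png

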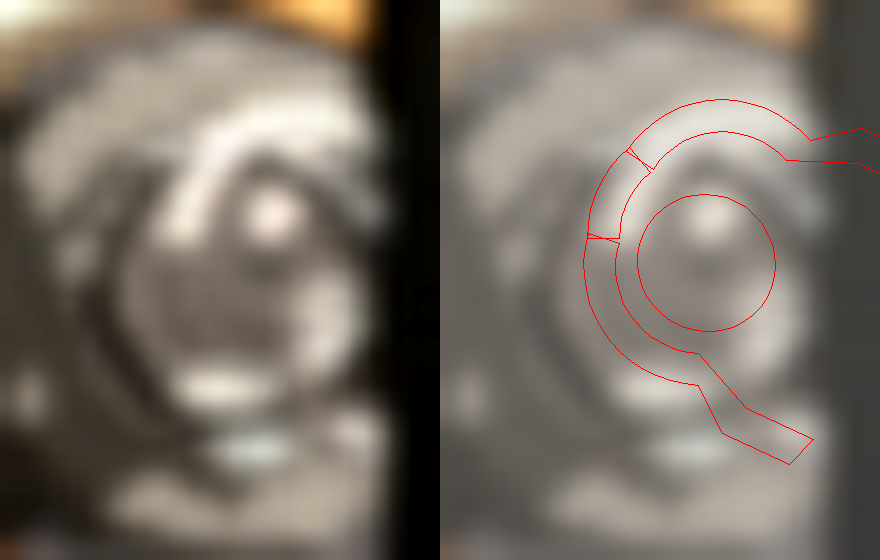

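```bash
cat > ins2.py <<'E'
from h import *
import sys
T=np.array([float(sys.argv[1]),float(sys.argv[2])]);z0,z1=float(sys.argv[3]),float(sys.argv[4])
lim=float(sys.argv[5])
def FF(n=5):
    a=[]
    for _ in range(n): r.sleep(.015); a.append(r.current_contact_force())
    return np.mean(a,0)
p=r.current_tool_pos(); r.move_linear([*T,p[2]],vel=.03)
B=FF(6); print('base',np.round(B,2))
for z in np.arange(z0,z1-1e-6,-.002):
    r.move_linear([*T,z],vel=.04)
    F=FF(); print('%.4f'%z,'bot %.4f'%(z-.1418),np.round(F,2))
    if F[2]-(-2.2)>lim or np.linalg.norm(F[:2])>2: print('contact');break
st(); shot('side',sys.argv[6]);shot('top',sys.argv[6]+'t'); crop(sys.argv[6],273,145,308,183,16,'s_'+sys.argv[6])
E
python3 ins2.py .5980 -.0162 .2195 .2055 1.2 k1
```

```text
base [-0.26 -0.07 -2.27]
0.2195 bot 0.0777 [ 0.05 -0.24 -2.19]
0.2175 bot 0.0757 [ 0.12 -0.13 -2.77]
0.2155 bot 0.0737 [ 0.23 -0.16 -2.12]
0.2135 bot 0.0717 [ 0.01 -0.12 -2.2 ]
0.2115 bot 0.0697 [-0.59 -0.11 -1.82]
0.2095 bot 0.0677 [ 0.11  0.15 -2.12]
0.2075 bot 0.0657 [ 0.01 -0.14 -2.37]
0.2055 bot 0.0637 [-0.22  0.48 -2.51]
t 52.79 p [ 0.598  -0.0162  0.2054] F [-0.53  1.36 -1.97] op 0.214
```

View pics/s_k1.png

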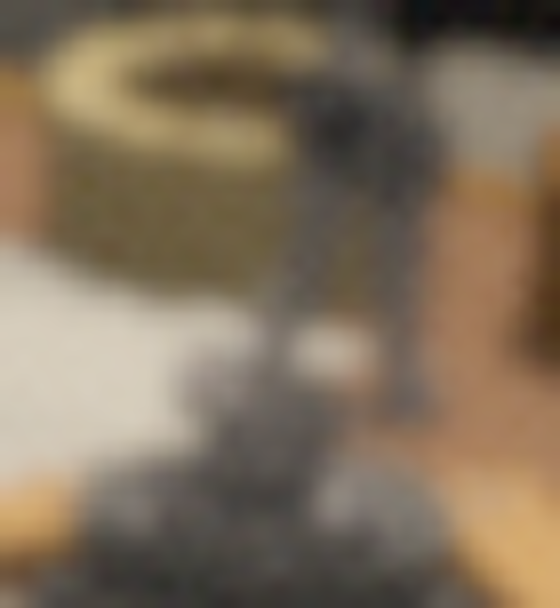

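```bash
python3 ins2.py .5980 -.0162 .2035 .1875 1.5 k2
```

```text
base [-0.29  0.39 -2.45]
0.2035 bot 0.0617 [ 0.03  0.36 -2.43]
0.2015 bot 0.0597 [-0.27  0.46 -2.18]
0.1995 bot 0.0577 [ 0.14  0.13 -2.5 ]
0.1975 bot 0.0557 [ 0.4   0.51 -2.44]
0.1955 bot 0.0537 [ 0.33  0.02 -2.29]
0.1935 bot 0.0517 [-0.01  0.31 -2.7 ]
0.1915 bot 0.0497 [ 0.13  0.2  -2.52]
0.1895 bot 0.0477 [-0.06  0.64 -2.12]
0.1875 bot 0.0457 [ 0.79  0.32 -2.24]
t 56.24 p [ 0.598  -0.0162  0.1875] F [ 0.97  0.4  -2.53] op 0.216
```

View pics/s_k2.png

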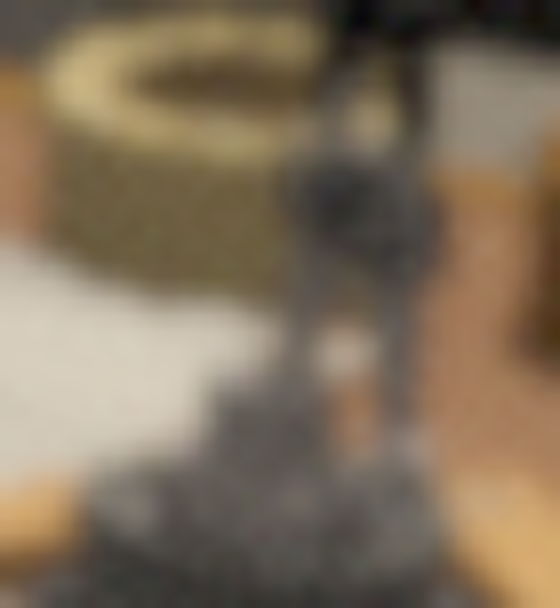

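```bash
cat > ins3.py <<'E'
from h import *
T=[.5980,-.0162]
def FF(n=4):
    a=[]
    for _ in range(n): r.sleep(.015); a.append(r.current_contact_force())
    return np.mean(a,0)
z=.1875
while z>.1828:
    z-=.0007
    r.move_linear([*T,z],vel=.03); F=FF(); print('%.4f'%z,'bot %.4f'%(z-.1418),np.round(F,2))
    if F[2]>-.8: print('contact');break
st(); shot('side','k3');shot('top','k3t'); crop('k3',273,145,308,183,16,'s_k3'); crop('k3t',310,150,345,190,14,'s_k3t')
E
python3 ins3.py
```

```text
0.1868 bot 0.0450 [ 0.28  0.31 -2.49]
0.1861 bot 0.0443 [ 0.03  0.46 -2.29]
0.1854 bot 0.0436 [ 0.57  0.06 -2.41]
0.1847 bot 0.0429 [ 0.4   0.31 -2.31]
0.1840 bot 0.0422 [-0.39  0.03 -2.14]
0.1833 bot 0.0415 [-0.32 -0.44 -0.82]
0.1826 bot 0.0408 [ 0.32 -0.17  1.36]
contact
t 58.56 p [ 0.5982 -0.0163  0.1829] F [0.7  0.15 0.23] op 0.217
```

View pics/s_k3.png

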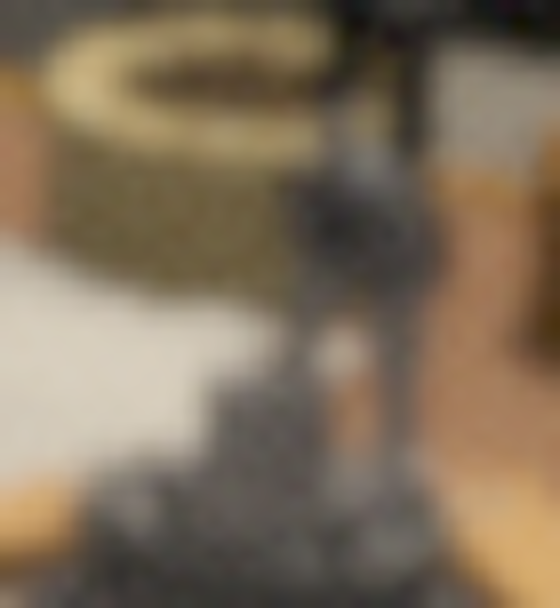

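View pics/s_k3t.png

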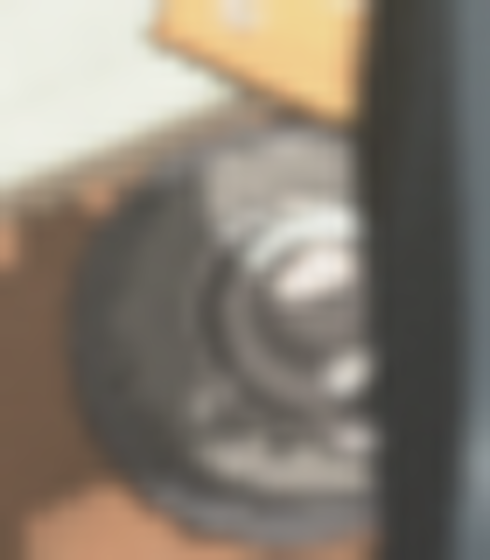

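Run:
```python
from h import *
def g(t): return load(t)['pixels'].astype(np.float32).mean(2)
def m(a,b,box):
    u0,v0,u1,v1=box
    T=g(a)[v0:v1,u0:u1]; S=g(b)[v0-4:v1+4,u0-4:u1+4]
    k=4;T=cv2.resize(T,None,fx=k,fy=k,interpolation=cv2.INTER_CUBIC);S=cv2.resize(S,None,fx=k,fy=k,interpolation=cv2.INTER_CUBIC)
    R=cv2.matchTemplate(S,T,cv2.TM_CCOEFF_NORMED);_,mx,_,l=cv2.minMaxLoc(R)
    print(a,b,box,mx,(np.array(l)/k-4))
m('side3','k3',(270,181,306,196)); m('side3','side13',(270,181,306,196)); m('side3','side16',(270,181,306,196));m('side3','k1',(270,181,306,196))
m('side3','k3',(262,173,276,186)) # batten ref
m('top3','k3t',(318,180,337,194)); m('top3','top19',(318,180,337,194)); m('top3','k3t',(310,162,330,192))
i=[]
for t in('top3','k3t'):
    a=load(t)['pixels'][150:195,308:345,::-1]; i.append(cv2.resize(a,None,fx=10,fy=10,interpolation=cv2.INTER_CUBIC))
cv2.imwrite('pics/v5.png',np.hstack(i))
i=[]
for t in('side3','k3'):
    a=load(t)['pixels'][155:200,265:312,::-1]; i.append(cv2.resize(a,None,fx=8,fy=8,interpolation=cv2.INTER_CUBIC))
cv2.imwrite('pics/v6.png',np.hstack(i))
```

```text
side3 k3 (270, 181, 306, 196) 0.8604068756103516 [-0.25  0.  ]
side3 side13 (270, 181, 306, 196) 0.9677253365516663 [ 0.   -0.25]
side3 side16 (270, 181, 306, 196) 0.941700279712677 [-0.25 -0.25]
side3 k1 (270, 181, 306, 196) 0.8605480194091797 [-0.25  0.  ]
side3 k3 (262, 173, 276, 186) 0.9991297721862793 [0. 0.]
top3 k3t (318, 180, 337, 194) 0.7730640769004822 [-0.25  0.25]
top3 top19 (318, 180, 337, 194) 0.8292003273963928 [0.25 0.  ]
top3 k3t (310, 162, 330, 192) 0.5303822159767151 [0. 0.]
```

View pics/v5.png

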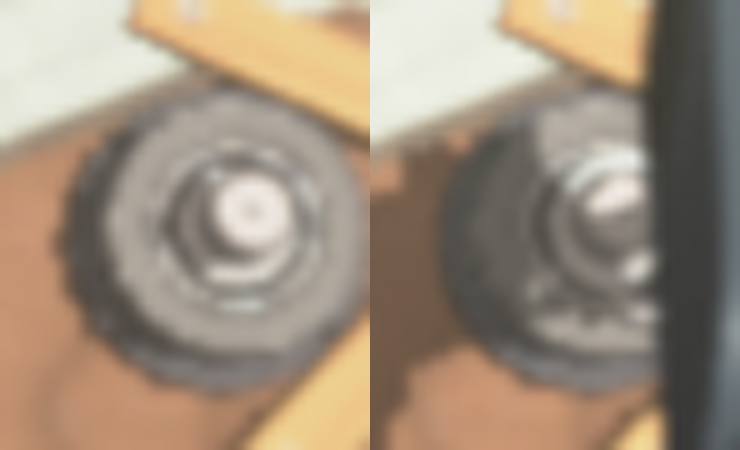

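View pics/v6.png

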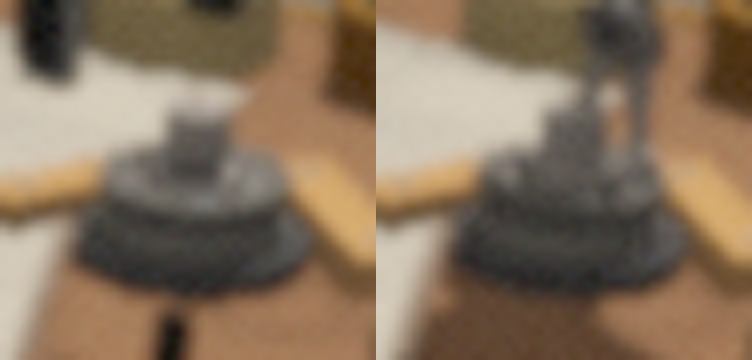

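Run:
```python
from h import *
r.move_linear([.5980,-.0162,.1830],vel=.02); r.sleep(.4); st()
r.hand_in()
```

```text
t 59.31 p [ 0.598  -0.0162  0.183 ] F [-0.72  0.4   1.43] op 0.220
the job is handed in; nothing more can be done
```

The job is handed in at 59.3 s. The pulley is home in the V, and the spread ring lies on the bearing with the handles still squeezed.

**Pulley:** I pushed it in until the wedge pushed back with about 25 N, shared between both battens. At the end it was still within about 0.25 px (roughly 1 mm) of where I had left it.

**Ring:** My first try at sliding it over the stub failed. It caught on the stub's end and tilted in the tips, because it sat about 10 mm off to one side of where I had assumed. I pressed it flat again on a free patch of table, rotated the tool and found its true offset in both cameras. The second try went down with no noticeable side force.

**Last checks:**
- **Height:** the ring touched down with its underside at about 42 mm, so its middle is level with the groove, and it presses lightly with about 3–4 N.
- **Clearance:** in the top view it sits around the stub with a visible gap. The wrist hides the far side, so I could not see the whole way round.
- **Squeeze:** the gripper reads 0.22 open, about where the pliers' stop should be.

**Not checked:**
- The camera calibration was off by a few millimetres, so I lined the ring up relative to the stub.
- I took no final picture of the other things on the table. Nothing touched them as far as I know.

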